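# Hang the washed hanger brackets on the drying tree and close the wash pot

## Task

The brackets standing in the wash pot have drained: pull each one up out of the pot and hang it by the window in its upper end on the drying tree, one bracket to a branch, turning the tree by its top knob whenever needed so that a free branch comes round to the open side of the guard, and never reaching in with a bracket behind the tree. Keep the brackets that already hang there on their branches. When the pot is empty, put its lid on so that it sits fully down, and do not disturb the other things on the bench.

Things in the scene. Friction and masses are not known exactly. Their poses are not given: they have to be found in the camera images.
- tree: Fixed foot of the drying tree: drip tray 310 mm across. Origin on the bench on the tree's vertical axis, z up. A wire guard stands round it (6 mm wires, 195 mm high, 150 mm from the axis), covering 125 degrees to either side of the foot's +x; the open side, a 110 degree gap, is centred on the foot's -x, roughly towards the robot.
- tree_knob (a point): Middle of the round black knob (42 mm across, 30 mm high, top 294 mm above the bench) on top of the tree's post, to be gripped from above. Knob, post and six branches are one piece that turns endlessly about the tree's vertical axis, against friction of about 0.12 N m, and stays where it is left.
- branch0_tip (a point): End of one of six like branches, 60 degrees apart. Each is a round rod, 8 mm thick, running level and radially with its axis 220 mm above the bench; from 117 mm off the tree's axis it bends up to this point, the middle of its round end (127 mm off the axis, 229 mm up). A stop collar 38 mm across sits 66 to 70 mm from the axis; brackets hang outside it, best at 95 mm.
- bracket1: Flat steel bracket, 40 wide, 166 long, 6 mm thick, 0.2 kg, upright in the pot; absent (None) in some runs. Origin: middle of its foot. z along its length to the end with the window, y across the width, x through the window (24 wide, 28 mm high, its middle 142 mm above the foot). Foot 5 mm above the bench in the pot, 68 mm when hanging, a branch through the window along x.
- bracket2: Flat steel bracket, 40 wide, 166 long, 6 mm thick, 0.2 kg, upright in the pot; absent (None) in some runs. Origin: middle of its foot. z along its length to the end with the window, y across the width, x through the window (24 wide, 28 mm high, its middle 142 mm above the foot). Foot 5 mm above the bench in the pot, 68 mm when hanging, a branch through the window along x.
- bracket3: Flat steel bracket, 40 wide, 166 long, 6 mm thick, 0.2 kg, upright in the pot; absent (None) in some runs. Origin: middle of its foot. z along its length to the end with the window, y across the width, x through the window (24 wide, 28 mm high, its middle 142 mm above the foot). Foot 5 mm above the bench in the pot, 68 mm when hanging, a branch through the window along x.
- bracket4: Flat steel bracket, 40 wide, 166 long, 6 mm thick, 0.2 kg, upright in the pot; absent (None) in some runs. Origin: middle of its foot. z along its length to the end with the window, y across the width, x through the window (24 wide, 28 mm high, its middle 142 mm above the foot). Foot 5 mm above the bench in the pot, 68 mm when hanging, a branch through the window along x.
- hung1: A bracket like those in the pot, same size, origin and axes, that already hangs loosely by its window on a branch of the tree at the start, or is absent (None). It turns with the tree.
- hung2: A bracket like those in the pot, same size, origin and axes, that already hangs loosely by its window on a branch of the tree at the start, or is absent (None). It turns with the tree.
- hung3: A bracket like those in the pot, same size, origin and axes, that already hangs loosely by its window on a branch of the tree at the start, or is absent (None). It turns with the tree.
- hung4: A bracket like those in the pot, same size, origin and axes, that already hangs loosely by its window on a branch of the tree at the start, or is absent (None). It turns with the tree.
- hung5: A bracket like those in the pot, same size, origin and axes, that already hangs loosely by its window on a branch of the tree at the start, or is absent (None). It turns with the tree.
- hung6: A bracket like those in the pot, same size, origin and axes, that already hangs loosely by its window on a branch of the tree at the start, or is absent (None). It turns with the tree.
- pot: Round steel pot fixed to the bench, 150 mm across, 105 mm high, wall 3 mm, open on top. Origin on the bench on its axis, z up. Its rack has four slots (12 by 46 mm) at -60, -20, 20, 60 mm along the pot's x; bracket widths lie along its y. Brackets stand on its floor, 65 mm of them above the rim, and come out straight up (105 mm). Wire ears stick out 24 mm at +y and -y, 80 mm up.
- lid: Loose round steel lid of the pot, 160 mm across, 0.3 kg, lying right way up on the bench. Origin at the centre of its underside, z up. Its plug (134 mm across, 10 mm deep, bevelled) enters the pot's 144 mm mouth and the brim rests on the rim, origin then 95 mm above the bench. Round black knob on top, 36 mm across, from 26 to 46 mm above the origin.
- flange: Bystander: flat steel exhaust flange, 75 by 115 by 10 mm, lying on the bench; origin under its centre.
- pipe_offcut: Bystander: short piece of steel pipe standing on end, 60 mm across, 65 mm high; origin under its centre.
- spray_can1: Bystander: white spray can, 66 mm across, 190 mm high; origin under its centre.
- spray_can2: Bystander: grey spray can, 66 mm across, 190 mm high; origin under its centre.
- wrench: Bystander: wrench 190 mm long lying on the bench; origin near its middle.
- hammer: Bystander: hammer 280 mm long lying on the bench; origin near its middle.

How it is judged (in metres and radians):
On the way, in this order (a step that is already met when the one before it is completed fails the run):
1. every bracket from the pot hangs on a branch of its own (height (world z) of bracket1 between 0.053 and 0.083 m and angle between each of bracket1, bracket2, bracket3, bracket4's own z axis and vertical below 0.25 rad and horizontal distance between bracket1 and tree between 0.06 and 0.128 m and height (world z) of bracket2 between 0.053 and 0.083 m and horizontal distance between bracket2 and tree between 0.06 and 0.128 m and height (world z) of bracket3 between 0.053 and 0.083 m and horizontal distance between bracket3 and tree between 0.06 and 0.128 m and height (world z) of bracket4 between 0.053 and 0.083 m and horizontal distance between bracket4 and tree between 0.06 and 0.128 m and distance between bracket1 and bracket2 above 0.055 m and distance between each of bracket1, bracket2 and bracket3 above 0.055 m and distance between each of bracket1, bracket2, bracket3 and bracket4 above 0.055 m and distance between each of bracket1, bracket2, bracket3, bracket4 and hung1 above 0.055 m and distance between each of bracket1, bracket2, bracket3, bracket4 and hung2 above 0.055 m and distance between each of bracket1, bracket2, bracket3, bracket4 and hung3 above 0.055 m and distance between each of bracket1, bracket2, bracket3, bracket4 and hung4 above 0.055 m and distance between each of bracket1, bracket2, bracket3, bracket4 and hung5 above 0.055 m and distance between each of bracket1, bracket2, bracket3, bracket4 and hung6 above 0.055 m), for 0.2 s.
2. the lid sits fully down on the pot (z of lid in the frame of pot between 0.09 and 0.099 m and horizontal distance between lid and pot below 0.008 m and angle between lid's own z axis and vertical below 0.05 rad), for 0.2 s.
At the end, for the whole second after the job is handed in: Each pot bracket hangs by its window on its own branch (foot 53-83 mm up, 60-128 mm from the tree axis, upright within 0.25 rad, over 55 mm from other brackets), the earlier ones still hang so, the lid sits level on the pot within 8 mm of centre, origin 90-99 mm up; all released, at rest (all of step 1 and all of step 2 and height (world z) of hung1 between 0.053 and 0.083 m and angle between each of hung1, hung2, hung3, hung4, hung5, hung6's own z axis and vertical below 0.25 rad and horizontal distance between hung1 and tree between 0.06 and 0.128 m and height (world z) of hung2 between 0.053 and 0.083 m and horizontal distance between hung2 and tree between 0.06 and 0.128 m and height (world z) of hung3 between 0.053 and 0.083 m and horizontal distance between hung3 and tree between 0.06 and 0.128 m and height (world z) of hung4 between 0.053 and 0.083 m and horizontal distance between hung4 and tree between 0.06 and 0.128 m and height (world z) of hung5 between 0.053 and 0.083 m and horizontal distance between hung5 and tree between 0.06 and 0.128 m and height (world z) of hung6 between 0.053 and 0.083 m and horizontal distance between hung6 and tree between 0.06 and 0.128 m and contact force between the fingers and bracket1 below 0.3 N and contact force between the fingers and bracket2 below 0.3 N and contact force between the fingers and bracket3 below 0.3 N and contact force between the fingers and bracket4 below 0.3 N and contact force between the fingers and lid below 0.3 N and linear speed of each of bracket1, bracket2, bracket3, bracket4, lid below 0.06 m/s); the robot touches nothing.
It fails at once if a bystander on the bench is moved more than 30 mm (distance of any of flange, pipe_offcut, spray_can1, spray_can2, wrench, hammer from where it was at the start of the episode above 0.03 m).
It fails at once if a held bracket is brought low behind the tree, on the guarded side of its axis ((contact force between the fingers and bracket1 above 1 N and x of bracket1 in the frame of tree above 0.02 m and horizontal distance between bracket1 and tree below 0.18 m and height (world z) of bracket1 below 0.13 m) or (contact force between the fingers and bracket2 above 1 N and x of bracket2 in the frame of tree above 0.02 m and horizontal distance between bracket2 and tree below 0.18 m and height (world z) of bracket2 below 0.13 m) or (contact force between the fingers and bracket3 above 1 N and x of bracket3 in the frame of tree above 0.02 m and horizontal distance between bracket3 and tree below 0.18 m and height (world z) of bracket3 below 0.13 m) or (contact force between the fingers and bracket4 above 1 N and x of bracket4 in the frame of tree above 0.02 m and horizontal distance between bracket4 and tree below 0.18 m and height (world z) of bracket4 below 0.13 m)).
Of bracket1, bracket2, bracket3, bracket4 only 3 to 4 are there at a start; the rules pass over those that are not, and their reading is None.
Of hung1, hung2, hung3, hung4, hung5, hung6 only 1 to 2 are there at a start; the rules pass over those that are not, and their reading is None.
At some moment in a run one of lid may be knocked a few centimetres aside while the robot is not near it.
It also fails if it takes over 210 s, if anything falls off the work surface, if the arm or the gripper's body presses on something with over 40 N, if the wrist force passes 120 N, or if a joint passes its speed limit or range.

## Robot

A 6-joint arm with a two-finger parallel gripper is mounted at the origin on the work surface. World frame = base frame: x ahead of the robot, y to its left, z up, the work surface at z = 0. Lengths are in mm, angles in rad, forces in N, time in s.
With the tool pointing down it reaches from about 425 to 950 mm from the base axis. Payload 3.5 kg.
Tool frame: the origin (TCP) lies at the very end of the fingers, on their centre line; the grasp point (between the pads) lies pinch_z behind it (pinch_z is the distance from the TCP to the grasp point, in mm); z points along the fingers, x is the direction in which the jaws open and shut, and the axes are right-handed (so a half turn about z gives the same grasp; the last joint's range is limited). The gripper opens to 85 mm and grips with 20 to 120 N. Pads are 22 mm wide; open, the fingers measure 114 mm over their backs; the gripper's body (76 mm by 85 mm) begins 54 mm behind the grasp point. The pads swing forward as they close: fully open they stand 13 mm farther back than shut.
Start: joints at [0.955, 0.286, 1.577, -0, 1.279, -0.15], TCP at [303.131, 603.09, 231.325] pointing down, gripper open.
Joint ranges: [-2.77, 2.77], [-0.9, 2.22], [0.21, 2.48], [-1.53, 4.67], [0.24, 2.81], [-2.84, 2.84]. Speed limits (rad/s): [2.79, 2.79, 3.14, 3.14, 3.14, 3.14].

## Interface

Orientations are given as a unit quaternion [x, y, z, w].
In Python, from plant import * gives the robot as it stands.
- The arm moves only by the tool apply_moves, never from a script. Its arguments are lists of equal length, an entry for each row: "jaw": the finger opening in m, from 0 to 0.0854; "slide": the shift along the tool's x, y, z in m, a list of three; "roll": the turn about the tool's z in rad. A call has exactly 8 rows; each row shifts and turns the commanded pose from where the row before left it, along the tool's axes as they then stand; what a row does not reach is not made up. A row lasts 1/10 s, in which the tool goes at most 50 mm and 8.59 degrees, less where a joint would pass 70% of its speed; a pose out of reach is approached as far as the arm can. A call with a gripper value outside its range is refused whole. The fingers move at their own pace and stop on an object; the grip force is fixed at half the most. Time passes only in rows, so rows that do not move let the fingers close, or fill a call up. It gives the time, the measured TCP pose, the force and the opening at its end, in the units of the state.
- get_state(): the state, without advancing time (a new reading comes with each control period).
- get_image(name): name is "side" or "top"; returns the picture (400x640x3 uint8, red, green, blue); there is no depth.
- calibration(name): a dict with "K" (3x3 intrinsics, pixels), "world_to_cam" (4x4, takes a point from world to camera coordinates). Camera axes: x right, y down, z forward; pixel columns grow to the right and rows downward; lengths in mm; the calibration is good to about 2 mm. A picture is of the moment at which its call begins. calibration takes no time and is no camera call.
- hand_in(): hands the job in, once; it reports no verdict.
The state is a dict: "time": time; "q": joint angles; "dq": joint speeds; "joint_efforts": joint torques, N m; "ee_pos": TCP position; "tcp_rot": TCP orientation; "ft_force": force on the tool from outside, world axes, zero at the start; "wrist_torque": the same for the moment, N m; "gripper_width": opening from 0.0 (shut) to 1.0 (fully open).
Only numpy, scipy, OpenCV 4.12 (cv2) and the standard library are available. Lean on these libraries where they do the work, as an engineer would, in place of code of your own. Each camera call takes 0.05 s, during which the arm holds its last target. There are 200 camera calls.

## Working session

There is one attempt and no reset: what is moved stays moved. The work goes in short steps, Python scripts to look and compute and a tool call to move; the robot and the scene stay as the last step left them, time stands still between calls to the robot, and variables do not carry over. Pictures are saved under pics/ and viewed, about 12 in all and at most 16, crops included, and the job is handed in when it is done.

Besides the shell and the picture viewer there is one more tool, called as a command line: name --pt "numbers of a row" for each row, then --argument value for the rest. apply_moves: Moves the arm, as the interface text tells. Its arguments: {"type":"object","properties":{"jaw":{"type":"array"},"slide":{"type":"array"},"roll":{"type":"array"}},"required":["jaw","slide","roll"]}

```bash
ls; mkdir -p pics; python3 - <<'E'
from plant import *
import cv2,numpy as np
np.set_printoptions(precision=4,suppress=True)
s=get_state();print(s)
for n in("side","top"):
    im=get_image(n);cv2.imwrite(f"pics/{n}0.png",im[:,:,::-1]);c=calibration(n);print(n,np.array(c["K"]),np.array(c["world_to_cam"]))
E
```

```text
pics
{'time': 0.0, 'q': array([ 0.955 ,  0.2872,  1.5782,  0.    ,  1.2786, -0.15  ]), 'dq': array([ 0.0005,  0.0005, -0.001 , -0.0008,  0.0015, -0.0001]), 'joint_efforts': array([ -0.0015, -40.6004, -29.2618,  -0.0003,   0.006 ,  -0.    ]), 'ee_pos': array([302.7636, 602.5704, 229.913 ]), 'tcp_rot': array([ 0.8512,  0.5248, -0.0011,  0.0005]), 'ft_force': array([0.305, 0.116, 0.415]), 'wrist_torque': array([ 0.0193, -0.0049,  0.0292]), 'gripper_width': 0.9984493395116086}
side [[440.0084   0.     323.1396]
 [  0.     440.0084 198.0617]
 [  0.       0.       1.    ]] [[  -0.9792   -0.2017   -0.0214  567.032 ]
 [  -0.1131    0.6305   -0.7679  196.9384]
 [   0.1684   -0.7495   -0.6402 1366.7236]
 [   0.        0.        0.        1.    ]]
top [[452.2189   0.     321.0278]
 [  0.     452.2189 197.7674]
 [  0.       0.       1.    ]] [[  -0.0099   -0.9999   -0.004     1.8422]
 [  -0.9991    0.0101   -0.042   557.2884]
 [   0.042     0.0036   -0.9991 1412.0962]
 [   0.        0.        0.        1.    ]]
```

View pics/side0.png

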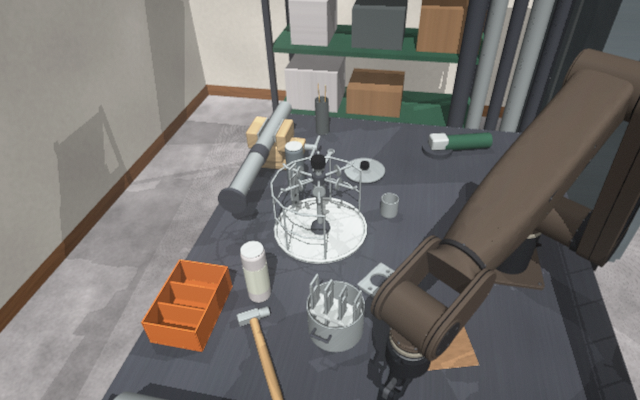

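View pics/top0.png

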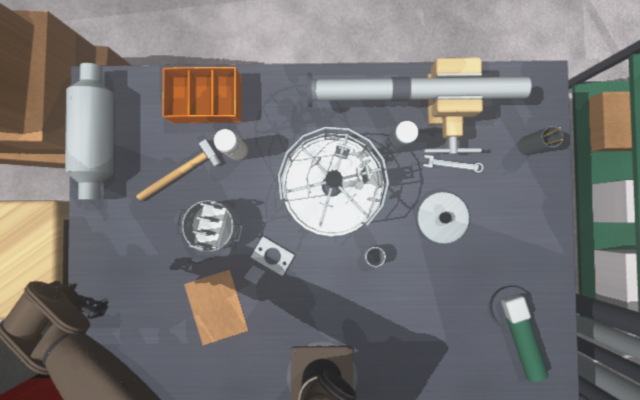

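The side view shows the tree at (320,190), the pot with brackets at (335,310) and the lid at (365,168). The top view has the pot at (208,226), the tree at (334,182) and the lid at (443,217). I'll enlarge the tree and pot.

```bash
cat > h.py <<'E'
from plant import *
import cv2,numpy as np
np.set_printoptions(precision=4,suppress=True)
C={n:(np.array(calibration(n)["K"]),np.array(calibration(n)["world_to_cam"])) for n in("side","top")}
def ray(n,p):
    K,T=C[n];d=T[:3,:3].T@np.linalg.solve(K,[p[0],p[1],1.]);return -T[:3,:3].T@T[:3,3],d/np.linalg.norm(d)
def plane(n,p,z):
    o,d=ray(n,p);return (o+d*(z-o[2])/d[2])
def proj(n,X):
    K,T=C[n];c=K@(T[:3,:3]@np.array(X,float)+T[:3,3]);return c[:2]/c[2]
def two(ps,pt):
    a,u=ray("side",ps);b,v=ray("top",pt)
    M=np.c_[u,-v];t=np.linalg.lstsq(M,b-a,rcond=None)[0]
    P,Q=a+u*t[0],b+v*t[1];return (P+Q)/2,np.linalg.norm(P-Q)
def crop(im,x,y,w,h,f,name):
    c=cv2.resize(im[y:y+h,x:x+w],None,fx=f,fy=f,interpolation=cv2.INTER_CUBIC);cv2.imwrite(name,c[:,:,::-1])
E
python3 - <<'E'
from h import *
S=cv2.imread("pics/side0.png")[:,:,::-1];T=cv2.imread("pics/top0.png")[:,:,::-1]
a=cv2.resize(S[140:265,260:380],None,fx=3.3,fy=3.3,interpolation=2);b=cv2.resize(T[120:245,272:392],None,fx=3.3,fy=3.3,interpolation=2)
cv2.imwrite("pics/tree1.png",np.hstack([a,b])[:,:,::-1])
a=cv2.resize(S[265:355,295:375],None,fx=5,fy=5,interpolation=2);b=cv2.resize(T[185:275,168:248],None,fx=5,fy=5,interpolation=2)
cv2.imwrite("pics/pot1.png",np.hstack([a,b])[:,:,::-1])
print("knob",two((318,159),(334,182)),"lidknob",two((365,166),(445,217)),"pot plane",plane("top",(208,226),105))
print(plane("top",(334,182),294),plane("top",(445,217),46))
E
```

```text
knob (array([590.5397, -37.0675, 289.9005]), np.float64(10.696359486083937)) lidknob (array([ 492.0365, -387.8231,   28.9126]), np.float64(1.8850513837512308)) pot plane [473.7137 328.7249 105.    ]
[584.9504 -37.9243 294.    ] [ 493.0248 -383.0852   46.    ]
```

View pics/tree1.png

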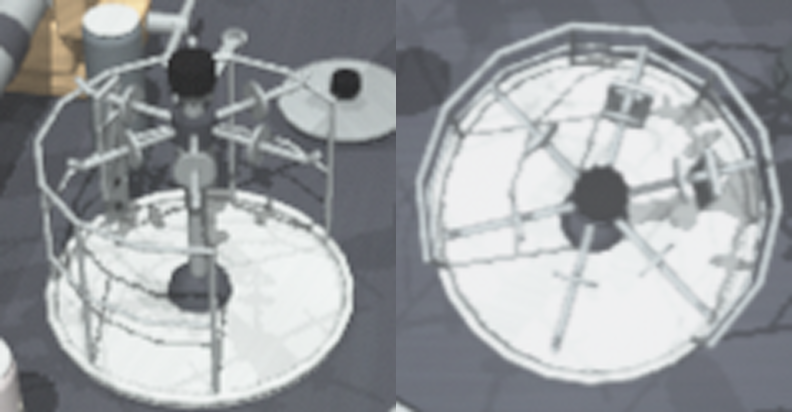

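View pics/pot1.png

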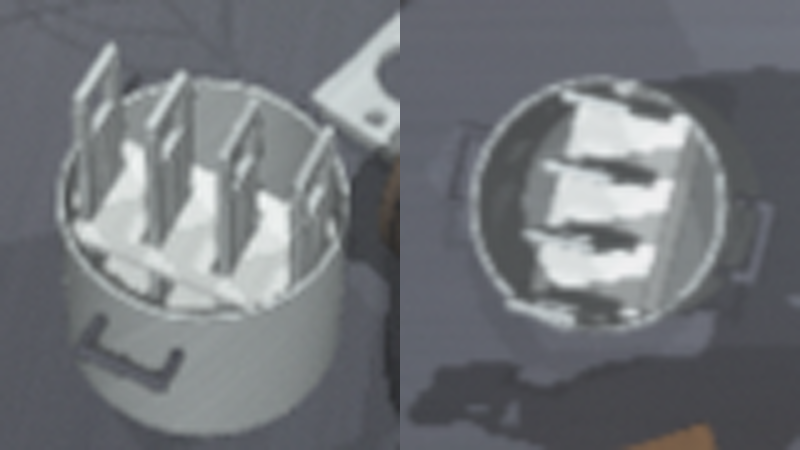

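Four brackets stand in the pot, with upper edges in the side crop at (80,90)-(110,45), (150,100)-(183,75), (222,130)-(258,103) and (298,158)-(330,130). Two hung brackets are on the upper and right branches of the top crop, at about (628,100) and (705,185). That leaves four free branches. The guard's ends are at (425,262) and (712,345), so it opens down-left.

```bash
python3 - <<'E'
from h import *
S=cv2.imread("pics/side0.png");T=cv2.imread("pics/top0.png")
def dark(im,c,r,th=55):
    m=(im.max(2)<th).astype(np.uint8);n,l,st,ce=cv2.connectedComponentsWithStats(m)
    k=[(np.hypot(*(ce[i]-c)),i) for i in range(1,n) if st[i,4]>15];i=min(k)[1];return ce[i],st[i]
for nm,a,b in(("knob",(318,161),(334,179)),("lid",(365,166),(445,217))):
    pa,sa=dark(S,a,0);pb,sb=dark(T,b,0);print(nm,pa,sa,pb,sb,two(pa,pb))
tc=lambda x,y:((x-396)/3.3+272,y/3.3+120)
sc=lambda x,y:(x/3.3+260,y/3.3+140)
ax=plane("top",tc(600,193),287)[:2];print("axis",ax)
print("tray px centre",plane("top",tc(595,225),5))
for p in((450,235),(555,350),(712,318),(645,52),(500,88)):
    w=plane("top",tc(*p),229)[:2]-ax;print("br",p,np.hypot(*w),np.degrees(np.arctan2(w[1],w[0])))
for p in((425,262),(712,345)):
    w=plane("top",tc(*p),195)[:2]-ax;print("guard",np.hypot(*w),np.degrees(np.arctan2(w[1],w[0])))
# side branch tips: front two
for p in((68,168),(325,160)):
    w=plane("side",sc(*p),229)[:2]-ax;print("side br",np.hypot(*w),np.degrees(np.arctan2(w[1],w[0])))
# pot
pt=lambda x,y:((x-400)/5+168,y/5+185);ps=lambda x,y:(x/5+295,y/5+265)
R=[plane("top",pt(*p),105)[:2] for p in((472,200),(725,200),(600,76),(600,328))]
print("pot rim",R, (R[0]+R[1])/2,(R[2]+R[3])/2)
R=[plane("side",ps(*p),105)[:2] for p in((60,200),(347,205),(200,78),(205,318))]
print("pot side",R,sum(R)/4)
for a,b in(((78,92),(112,45)),((150,100),(184,74)),((222,130),(259,103)),((297,158),(331,130))):
    A=plane("side",ps(*a),171)[:2];B=plane("side",ps(*b),171)[:2];d=B-A;print("brk",(A+B)/2,np.hypot(*d),np.degrees(np.arctan2(d[1],d[0])),(pt(0,0)),proj("top",[*A,171]),proj("top",[*B,171]))
for p in((458,120),(765,205),(440,195),(735,280)): print("ear",plane("top",pt(*p),80))
E
```

```text
knob [317.5906 161.5906] [311 155  14  14 171] [326.2933 379.4534] [ 302  359   54   41 1224] (array([367.8652,  77.2818, 491.4996]), np.float64(424.2778504123208))
lid [364.2708 164.8125] [361 161   8   8  48] [584.4191 305.5083] [577 293  19  26 303] (array([ 364.1778, -792.0524, -133.3664]), np.float64(385.9093551822466))
axis [594.4536 -37.7405]
tray px centre [587.5724 -39.7142   5.    ]
br (450, 235) 123.45722885797885 103.06982428252304
br (555, 350) 126.91271409745659 163.4156718887362
br (712, 318) 132.85998308497525 -136.96703672844927
br (645, 52) 125.74497008185267 -18.218784816230333
br (500, 88) 120.57619459025803 40.81243286942459
guard 151.65455174962483 108.54617966485948
guard 151.84703985402436 -141.8875955953976
side br 134.60015001970646 44.761992320790014
side br 134.889808240182 161.2451055122582
pot rim [array([477.389 , 404.0153]), array([475.9212, 255.2352]), array([549.5483, 328.7681]), array([401.7437, 328.6839])] [476.6551 329.6252] [475.646 328.726]
pot side [array([547.1485, 349.2579]), array([402.2296, 324.9242]), array([491.0019, 257.463 ]), array([461.4893, 403.9324])] [475.4673 333.8944]
brk [534.0098 314.6036] 34.42300182821615 -107.38683528582277 (88.0, 185.0) [201.2053 203.0574] [212.9369 206.6162]
brk [495.9936 319.6453] 23.620959073754015 -124.97830669815886 (88.0, 185.0) [201.7997 216.0689] [208.7176 220.8524]
brk [456.765  331.0844] 24.958198625929654 -127.32876063071598 (88.0, 185.0) [197.6009 229.8929] [204.7009 235.2603]
brk [418.7829 341.0187] 24.168770234415856 -124.9546046394044 (88.0, 185.0) [194.0256 243.815 ] [201.1197 248.7332]
ear [524.9871 420.325   80.    ]
ear [472.2937 236.256   80.    ]
ear [480.1905 430.9716  80.    ]
ear [427.7331 254.3054  80.    ]
```

```bash
cat >> h.py <<'E'
def go(x,y,z,yaw=None):
    "totals: roll first, then slide in tool axes"
    from scipy.spatial.transform import Rotation as R
    s=get_state();r=R.from_quat(s["tcp_rot"]).as_matrix();p=s["ee_pos"]
    cur=np.degrees(np.arctan2(r[1,0],r[0,0]));roll=0
    if yaw is not None: roll=-np.radians((yaw-cur+180)%360-180)
    M=r@R.from_euler("z",roll).as_matrix()
    print("t",round(s["time"],2),"pos",p.round(1),"yaw",cur.round(1),"roll",round(roll,3),"slide mm",(M.T@(np.array([x,y,z])-p)).round(1),"w",s["gripper_width"])
E
python3 - <<'E'
from h import *
import plant
try: print(pinch_z)
except Exception as e: print(e,[k for k in dir(plant) if k[0]!='_'])
a=(317.6,161.6)
for t in((333.8,178.5),(334,180),(333.8,181)): print("knob",two(a,t))
print(plane("side",a,283))
go(534,314.5,230,74.5)
go(534,314.5,130,74.5)
E
```

```text
18.700000000000003
knob (array([596.3272, -37.6517, 279.6222]), np.float64(2.6082065939770094))
knob (array([594.3776, -37.7743, 279.6452]), np.float64(6.473621813143096))
knob (array([592.9561, -36.9967, 280.2856]), np.float64(8.887650494420821))
[596.5263 -32.8787 283.    ]
t 0.1 pos [302.8 602.6 230.1] yaw 63.3 roll -0.195 slide mm [-215.9  299.8    0.3] w 1.0014892531659763
t 0.1 pos [302.8 602.6 230.1] yaw 63.3 roll -0.195 slide mm [-215.7  299.9  100.3] w 1.0014892531659763
```

apply_moves --jaw '[0.085,0.085,0.085,0.085,0.085,0.085,0.085,0.085]' --pt "0 0 0" --pt "0 0 0" --pt "-0.02 0.03 0" --pt "-0.025 0.035 0" --pt "-0.025 0.035 0" --pt "-0.025 0.035 0" --pt "-0.025 0.035 0" --pt "-0.025 0.035 0" --roll '[-0.1,-0.095,0,0,0,0,0,0]'

```text
time: 0.9
ee_pos: [462.4, 406.9, 230.7]
tcp_rot: [0.796, 0.605, -0.0, -0.0]
ft_force: [0.6, 0.8, -0.8]
gripper_width: 0.993
```

apply_moves --jaw '[0.085,0.085,0.085,0.085,0.085,0.085,0.085,0.085]' --pt "-0.025 0.035 0" --pt "-0.025 0.035 0" --pt "-0.02 0.025 0" --pt "0 0 0" --pt "0 0 0" --pt "0 0 0" --pt "0 0 0" --pt "0 0 0" --roll '[0,0,0,0,0,0,0,0]'

```text
time: 1.7
ee_pos: [533.9, 316.7, 231.3]
tcp_rot: [0.796, 0.606, -0.0, -0.0]
ft_force: [0.5, 0.3, -0.3]
gripper_width: 0.996
```

```bash
python3 - <<'E'
from h import *
go(534,314.5,130,74.5)
S=get_image("side");T=get_image("top")
a=cv2.resize(S[200:360,270:400],None,fx=3,fy=3,interpolation=2);b=cv2.resize(T[150:310,150:280],None,fx=3,fy=3,interpolation=2)
cv2.imwrite("pics/app2.png",np.hstack([a,b])[:,:,::-1])
E
```

```text
t 1.7 pos [533.9 316.7 231.3] yaw 74.6 roll 0.002 slide mm [ -2.1   0.7 101.3] w 0.9963239436497766
```

View pics/app2.png

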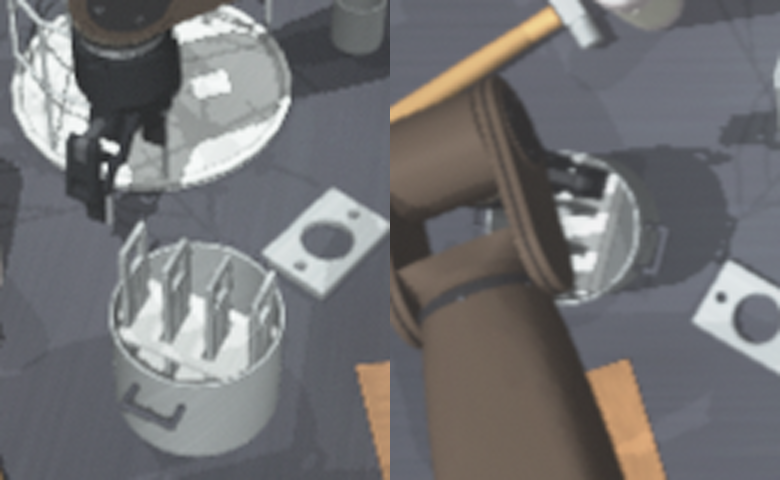

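The open fingers stand over the first bracket (its top is at (138,235) in the left crop), jaws along its width. I'll descend and grip.

apply_moves --jaw '[0.085,0.085,0.085,0.085,0.085,0.085,0.085,0.085]' --pt "0 0 0.02" --pt "0 0 0.02" --pt "0 0 0.015" --pt "0 0 0.01" --pt "0 0 0.01" --pt "0 0 0.01" --pt "0 0 0.015" --pt "0 0 0" --roll '[0,0,0,0,0,0,0,0]'

```text
time: 2.6
ee_pos: [533.2, 315.0, 128.5]
tcp_rot: [0.796, 0.605, -0.002, -0.001]
ft_force: [0.1, 0.3, -1.0]
gripper_width: 0.997
```

apply_moves --jaw '[0.05,0.045,0.042,0.03,0.03,0.03,0.03,0.03]' --pt "0 0 0" --pt "0 0 0" --pt "0 0 0" --pt "0 0 0" --pt "0 0 0" --pt "0 0 0" --pt "0 0 0" --pt "0 0 0" --roll '[0,0,0,0,0,0,0,0]'

```text
time: 3.4
ee_pos: [535.4, 315.9, 132.4]
tcp_rot: [0.796, 0.605, 0.001, 0.0]
ft_force: [0.1, -1.0, 5.9]
gripper_width: 0.457
```

apply_moves --jaw '[0.03,0.03,0.03,0.03,0.03,0.03,0.03,0.03]' --pt "0 0 -0.01" --pt "0 0 -0.015" --pt "0 0 -0.02" --pt "0 0 -0.02" --pt "0 0 -0.02" --pt "0 0 -0.02" --pt "0 0 -0.02" --pt "0 0 0" --roll '[0,0,0,0,0,0,0,0]'

```text
time: 4.2
ee_pos: [536.0, 316.3, 260.6]
tcp_rot: [0.796, 0.605, 0.003, 0.001]
ft_force: [0.7, -0.2, -1.0]
gripper_width: 0.455
```

```bash
python3 - <<'E'
from h import *
u=np.array([np.cos(np.radians(163.2)),np.sin(np.radians(163.2))]);ax=np.array([595,-37.5])
for r,z in((165,255),(165,215),(95,215)): go(*(ax+r*u),z,73.2)
S=get_image("side");crop(S,260,140,160,160,3.5,"pics/lift3.png");print(get_state()["ft_force"])
E
```

```text
t 4.2 pos [536.  316.3 260.6] yaw 74.5 roll 0.023 slide mm [-321.7   -6.3    4.2] w 0.45533266924777105
t 4.2 pos [536.  316.3 260.6] yaw 74.5 roll 0.023 slide mm [-321.9   -6.5   44.2] w 0.45533266924777105
t 4.2 pos [536.  316.3 260.6] yaw 74.5 roll 0.023 slide mm [-321.9   63.5   44.5] w 0.45533266924777105
[ 0.1361 -0.417  -2.3333]
```

View pics/lift3.png

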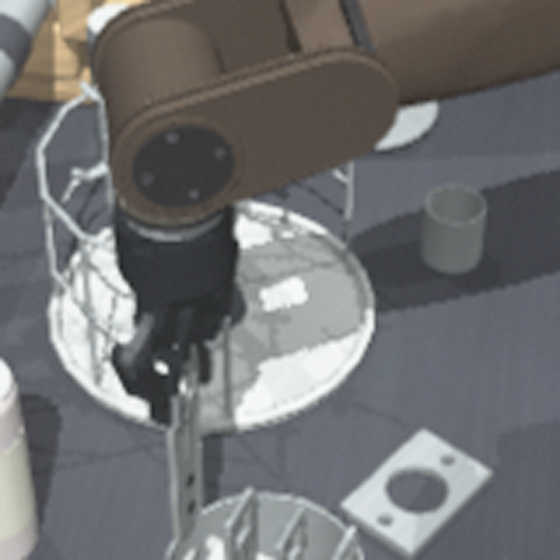

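The bracket hangs upright and well aligned in the fingers (foot at about (185,550) in the crop). The other three still stand in the pot.

apply_moves --jaw '[0.03,0.03,0.03,0.03,0.03,0.03,0.03,0.03]' --pt "-0.02 0 0" --pt "-0.04 0 0" --pt "-0.05 0 0" --pt "-0.05 0 0" --pt "-0.05 -0.002 0" --pt "-0.05 -0.002 0" --pt "-0.04 -0.002 0" --pt "-0.02 0 0" --roll '[0,0,0.02,0,0,0,0,0]'

```text
time: 5.05
ee_pos: [437.2, 8.2, 254.5]
tcp_rot: [0.803, 0.596, -0.001, -0.001]
ft_force: [-0.3, 0.2, -2.8]
gripper_width: 0.452
```

apply_moves --jaw '[0.03,0.03,0.03,0.03,0.03,0.03,0.03,0.03]' --pt "0 0 0.01" --pt "0 0 0.01" --pt "0 0 0.01" --pt "0 0 0.01" --pt "0 0 0.005" --pt "0 0 0" --pt "0 0 0" --pt "0 0 0" --roll '[0,0,0,0,0,0,0,0]'

```text
time: 5.85
ee_pos: [439.8, 10.4, 212.0]
tcp_rot: [0.802, 0.597, 0.0, 0.0]
ft_force: [-0.3, 0.8, -1.5]
gripper_width: 0.453
```

```bash
python3 - <<'E'
from h import *
u=np.array([np.cos(np.radians(163.2)),np.sin(np.radians(163.2))]);ax=np.array([595,-37.5])
for r,z in((165,215),(95,215)): go(*(ax+r*u),z,73.2)
S=get_image("side");T=get_image("top")
a=cv2.resize(S[120:280,260:390],None,fx=3,fy=3,interpolation=2);b=cv2.resize(T[120:280,265:395],None,fx=3,fy=3,interpolation=2)
cv2.imwrite("pics/ins4.png",np.hstack([a,b])[:,:,::-1])
E
```

```text
t 5.85 pos [439.8  10.4 212. ] yaw 73.4 roll 0.003 slide mm [-1.  -2.6 -3.1] w 0.45331690595206625
t 5.85 pos [439.8  10.4 212. ] yaw 73.4 roll 0.003 slide mm [-1.  67.4 -3. ] w 0.45331690595206625
```

View pics/ins4.png

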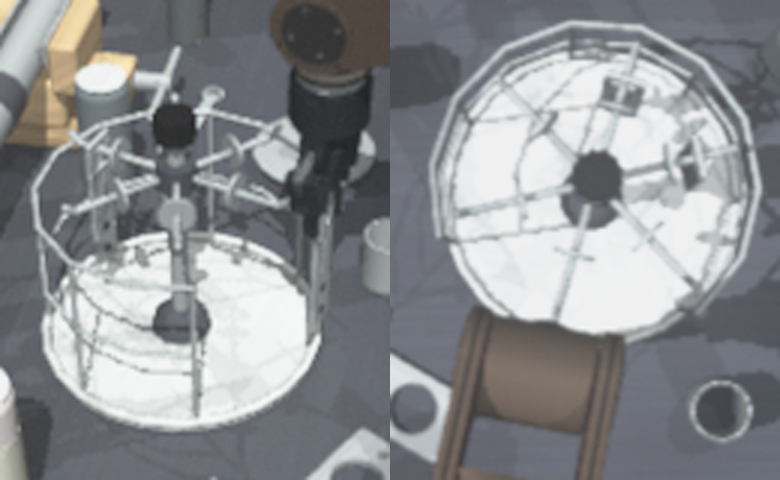

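The held bracket stands just outside the gap, in line with the branch whose tip is at (282,203) in the left crop. I'll insert radially, lower and release.

```bash
python3 - <<'E'
from h import *
ax=np.array([595,-37.5])
for n,p in(("side",(282/3+260,202/3+120)),("top",((555-390)/3+265,316/3+120))):
    P=plane(n,p,229);w=P[:2]-ax;print(P,np.hypot(*w),np.degrees(np.arctan2(w[1],w[0])))
E
```

```text
[480.5036   2.5497 229.    ] 121.29882998983008 160.7206979556417
[474.7568  -1.0516 229.    ] 125.64602570243039 163.1367757521949
```

apply_moves --jaw '[0.03,0.03,0.03,0.03,0.03,0.03,0.03,0.03]' --pt "-0.001 0 -0.002" --pt "0 0.01 0" --pt "0 0.01 0" --pt "0 0.01 0" --pt "0 0 0" --pt "0 0 0" --pt "0 0 0" --pt "0 0 0" --roll '[0,0,0,0,0,0,0,0]'

```text
time: 6.75
ee_pos: [467.5, 0.8, 213.2]
tcp_rot: [0.802, 0.597, -0.0, -0.0]
ft_force: [0.7, -0.8, -2.1]
gripper_width: 0.458
```

apply_moves --jaw '[0.03,0.03,0.03,0.03,0.03,0.03,0.03,0.03]' --pt "0 0.008 0" --pt "0 0.01 0" --pt "0 0.01 0" --pt "0 0.01 0" --pt "0 0 0.005" --pt "0 0 0.005" --pt "0 0 0" --pt "0 0 0" --roll '[0,0,0,0,0,0,0,0]'

```text
time: 7.55
ee_pos: [503.7, -10.0, 202.7]
tcp_rot: [0.802, 0.597, -0.0, -0.0]
ft_force: [0.6, -0.4, -1.6]
gripper_width: 0.458
```

```bash
python3 - <<'E'
from h import *
s=get_state();print(s["ft_force"],s["ee_pos"],s["gripper_width"])
S=get_image("side")
crop(S,260,120,130,130,4,"pics/ins5.png")
E
```

```text
[ 0.6318 -0.4158 -1.5808] [503.6661  -9.983  202.7467] 0.45798559266630773
```

View pics/ins5.png

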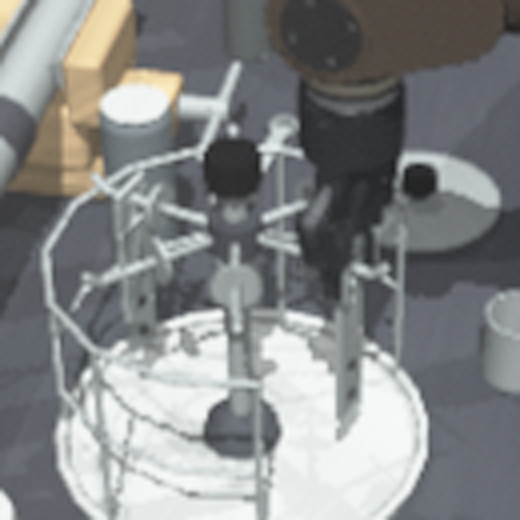

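The branch tip shows on the outer side of the bracket at (385,272), so the window is threaded. Lower and release.

apply_moves --jaw '[0.03,0.03,0.03,0.03,0.03,0.03,0.03,0.03]' --pt "0 0 0.003" --pt "0 0 0.002" --pt "0 0 0.002" --pt "0 0 0.001" --pt "0 0 0" --pt "0 0 0" --pt "0 0 0" --pt "0 0 0" --roll '[0,0,0,0,0,0,0,0]'

```text
time: 8.4
ee_pos: [504.2, -10.2, 195.4]
tcp_rot: [0.802, 0.597, 0.0, 0.0]
ft_force: [0.1, -1.1, -1.6]
gripper_width: 0.456
```

apply_moves --jaw '[0.042,0.045,0.05,0.055,0.06,0.07,0.07,0.07]' --pt "0 0 0" --pt "0 0 0" --pt "0 0 0" --pt "0 0 0" --pt "0 0 0" --pt "0 0 0" --pt "0 0 0" --pt "0 0 0" --roll '[0,0,0,0,0,0,0,0]'

```text
time: 9.2
ee_pos: [504.2, -10.2, 195.3]
tcp_rot: [0.802, 0.597, -0.0, 0.0]
ft_force: [0.2, -0.0, 0.6]
gripper_width: 0.823
```

apply_moves --jaw '[0.07,0.07,0.07,0.07,0.08,0.08,0.08,0.08]' --pt "0 0 -0.01" --pt "0 0 -0.015" --pt "0 0 -0.02" --pt "0 0 -0.02" --pt "0 0 -0.025" --pt "0 0 -0.025" --pt "0 0 -0.02" --pt "0 0 0" --roll '[0,0,0,0,0,0,0,0]'

```text
time: 10.0
ee_pos: [505.8, -10.5, 335.9]
tcp_rot: [0.802, 0.597, 0.003, 0.004]
ft_force: [0.2, 1.0, 0.1]
gripper_width: 0.934
```

apply_moves --jaw '[0.08,0.08,0.08,0.08,0.08,0.08,0.08,0.08]' --pt "0 0.02 0" --pt "0 0.025 0" --pt "0 0.025 0" --pt "0 0.025 0" --pt "0 0 0" --pt "0 0 0.02" --pt "0 0 0.02" --pt "0 0 0" --roll '[0,0,0,0,0,0,0,0]'

```text
time: 10.8
ee_pos: [592.8, -36.8, 286.2]
tcp_rot: [0.802, 0.597, -0.002, -0.003]
ft_force: [-1.5, 0.3, -0.6]
gripper_width: 0.937
```

```bash
python3 - <<'E'
from h import *
go(595,-37.5,260,73.2)
S=get_image("side")
crop(S,250,110,140,140,4,"pics/kn6.png")
E
```

```text
t 10.8 pos [592.8 -36.8 286.2] yaw 73.3 roll 0.003 slide mm [-0.1  2.5 26.2] w 0.9365268580033378
```

View pics/kn6.png

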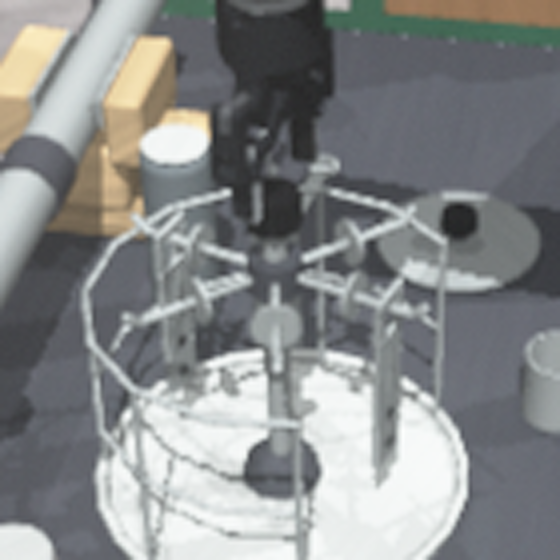

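The first bracket hangs on its branch at (388,380), and the fingers straddle the tree knob. I'll grip the knob and turn it 60° clockwise as seen from above.

apply_moves --jaw '[0.08,0.08,0.08,0.06,0.035,0.035,0.035,0.035]' --pt "0 0.002 0.01" --pt "0 0 0.01" --pt "0 0 0.005" --pt "0 0 0" --pt "0 0 0" --pt "0 0 0" --pt "0 0 0" --pt "0 0 0" --roll '[0,0,0,0,0,0,0,0]'

```text
time: 11.65
ee_pos: [597.4, -37.8, 266.2]
tcp_rot: [0.802, 0.597, 0.001, 0.0]
ft_force: [-0.7, 1.3, 1.3]
gripper_width: 0.472
```

apply_moves --jaw '[0.035,0.035,0.035,0.035,0.035,0.035,0.035,0.035]' --pt "0 0 0" --pt "0 0 0" --pt "0 0 0" --pt "0 0 0" --pt "0 0 0" --pt "0 0 0" --pt "0 0 0" --pt "0 0 0" --roll '[0.02,0.04,0.06,0.08,0.08,0.08,0.08,0.08]'

```text
time: 12.45
ee_pos: [597.3, -38.0, 266.2]
tcp_rot: [0.929, 0.369, 0.0, 0.0]
ft_force: [-0.8, 0.3, 3.2]
gripper_width: 0.472
```

apply_moves --jaw '[0.035,0.035,0.035,0.035,0.035,0.035,0.035,0.035]' --pt "0 0 0" --pt "0 0 0" --pt "0 0 0" --pt "0 0 0" --pt "0 0 0" --pt "0 0 0" --pt "0 0 0" --pt "0 0 0" --roll '[0.08,0.08,0.08,0.08,0.08,0.06,0.04,0.03]'

```text
time: 13.25
ee_pos: [597.2, -38.0, 266.2]
tcp_rot: [0.993, 0.114, 0.0, 0.0]
ft_force: [-1.4, 0.5, 2.8]
gripper_width: 0.471
```

apply_moves --jaw '[0.035,0.035,0.05,0.07,0.08,0.08,0.08,0.08]' --pt "0 0 0" --pt "0 0 0" --pt "0 0 0" --pt "0 0 0" --pt "0 0 0" --pt "0 0 0" --pt "0 0 0" --pt "0 0 0" --roll '[0,0,0,0,0,0,0,0]'

```text
time: 14.05
ee_pos: [597.1, -38.0, 265.2]
tcp_rot: [0.993, 0.115, -0.0, 0.0]
ft_force: [-1.0, 0.5, 0.7]
gripper_width: 0.934
```

```bash
python3 - <<'E'
from h import *
go(595,-37.5,340,73.2)
go(495.3,324.8,340,73.2)
T=get_image("side");crop(T,250,110,140,140,4,"pics/kn7.png")
E
```

```text
t 14.05 pos [597.1 -38.  265.2] yaw 13.2 roll -1.048 slide mm [ -0.1  -2.2 -74.8] w 0.9341147218459244
t 14.05 pos [597.1 -38.  265.2] yaw 13.2 roll -1.048 slide mm [ 317.9 -202.4  -74.8] w 0.9341147218459244
```

View pics/kn7.png

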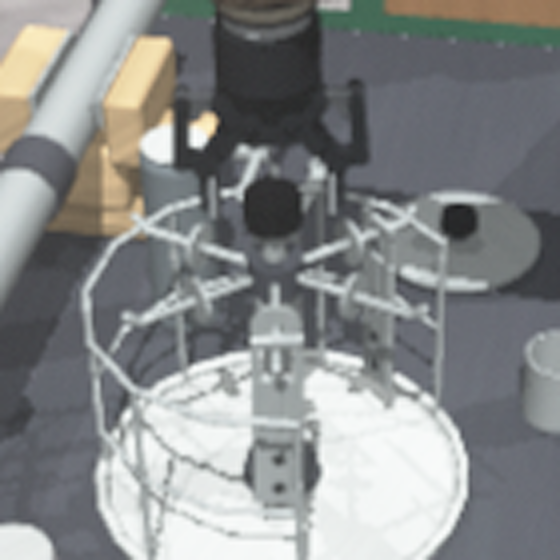

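Bracket 1 now hangs at the front (280,420). A free branch is at the open side, tip at (435,318), and a hung bracket is one branch further on at (380,330). Next bracket.

apply_moves --jaw '[0.08,0.08,0.08,0.08,0.08,0.08,0.08,0.08]' --pt "0 0 -0.02" --pt "0 0 -0.02" --pt "0 0 -0.02" --pt "0 0 -0.01" --pt "0 0 0" --pt "0 0 0" --pt "0 0 0" --pt "0 0 0" --roll '[0,0,-0.15,-0.15,-0.15,-0.15,-0.15,-0.15]'

```text
time: 14.9
ee_pos: [597.1, -38.0, 335.4]
tcp_rot: [0.843, 0.538, 0.0, 0.0]
ft_force: [0.4, -0.2, 0.1]
gripper_width: 0.932
```

apply_moves --jaw '[0.085,0.085,0.085,0.085,0.085,0.085,0.085,0.085]' --pt "0.02 -0.005 0" --pt "0.04 0 0" --pt "0.05 0 0" --pt "0.05 0 0" --pt "0.05 0 0" --pt "0.05 0 0" --pt "0.04 0 0" --pt "0.01 0 0" --roll '[-0.148,0,0,0,0,0,0,0]'

```text
time: 15.7
ee_pos: [684.7, 264.2, 334.2]
tcp_rot: [0.801, 0.598, -0.0, -0.001]
ft_force: [-0.1, -0.9, -0.8]
gripper_width: 0.994
```

```bash
python3 - <<'E'
from h import *
go(496.5,325.5,128,74.5)
E
```

```text
t 15.7 pos [684.7 264.2 334.2] yaw 73.5 roll -0.018 slide mm [   8.7 -197.5  206.5] w 0.9943866306494789
```

apply_moves --jaw '[0.085,0.085,0.085,0.085,0.085,0.085,0.085,0.085]' --pt "0.009 -0.02 0" --pt "0 -0.04 0.01" --pt "0 -0.04 0.02" --pt "0 -0.04 0.02" --pt "0 -0.035 0.02" --pt "0 -0.02 0.02" --pt "0 0 0" --pt "0 0 0" --roll '[-0.018,0,0,0,0,0,0,0]'

```text
time: 16.5
ee_pos: [499.4, 321.2, 245.9]
tcp_rot: [0.797, 0.604, 0.0, 0.0]
ft_force: [0.4, 0.8, 0.7]
gripper_width: 0.998
```

```bash
python3 - <<'E'
from h import *
go(496.5,325.5,128,74.5)
E
```

```text
t 16.5 pos [499.4 321.2 245.9] yaw 74.3 roll -0.004 slide mm [  3.4  -4.1 117.9] w 0.9977132219928976
```

apply_moves --jaw '[0.085,0.085,0.085,0.085,0.085,0.085,0.085,0.085]' --pt "0.003 -0.004 0.02" --pt "0 0 0.02" --pt "0 0 0.02" --pt "0 0 0.015" --pt "0 0 0.015" --pt "0 0 0.015" --pt "0 0 0.012" --pt "0 0 0" --roll '[0,0,0,0,0,0,0,0]'

```text
time: 17.3
ee_pos: [495.7, 325.1, 126.0]
tcp_rot: [0.797, 0.604, -0.002, -0.0]
ft_force: [-1.0, 0.1, -0.0]
gripper_width: 0.996
```

apply_moves --jaw '[0.05,0.045,0.042,0.03,0.03,0.03,0.03,0.03]' --pt "0 0 0" --pt "0 0 0" --pt "0 0 0" --pt "0 0 0" --pt "0 0 0" --pt "0 0 0" --pt "0 0 0" --pt "0 0 0" --roll '[0,0,0,0,0,0,0,0]'

```text
time: 18.1
ee_pos: [497.6, 326.0, 129.6]
tcp_rot: [0.797, 0.604, 0.001, 0.0]
ft_force: [-0.2, -0.6, 5.7]
gripper_width: 0.456
```

apply_moves --jaw '[0.03,0.03,0.03,0.03,0.03,0.03,0.03,0.03]' --pt "0 0 -0.01" --pt "0 0 -0.015" --pt "0 0 -0.02" --pt "0 0 -0.02" --pt "0 0 -0.02" --pt "0 0 -0.02" --pt "0 0 -0.02" --pt "0 0 0" --roll '[0,0,0,0,0,0,0,0]'

```text
time: 18.9
ee_pos: [498.2, 326.5, 257.5]
tcp_rot: [0.797, 0.604, 0.003, 0.001]
ft_force: [0.1, 0.7, -1.8]
gripper_width: 0.456
```

```bash
python3 - <<'E'
from h import *
u=np.array([np.cos(np.radians(163.2)),np.sin(np.radians(163.2))]);ax=np.array([596,-38])
for r,z in((163,255),): go(*(ax+r*u),z,73.2)
E
```

```text
t 18.9 pos [498.2 326.5 257.5] yaw 74.3 roll 0.019 slide mm [-320.7   36.     1.2] w 0.45599310125474024
```

apply_moves --jaw '[0.03,0.03,0.03,0.03,0.03,0.03,0.03,0.03]' --pt "-0.02 0 0" --pt "-0.04 0.006 0" --pt "-0.05 0.006 0" --pt "-0.05 0.006 0" --pt "-0.05 0.006 0" --pt "-0.05 0.006 0" --pt "-0.04 0.006 0" --pt "-0.02 0 0" --roll '[0.019,0,0,0,0,0,0,0]'

```text
time: 19.7
ee_pos: [437.9, 7.8, 252.1]
tcp_rot: [0.804, 0.595, -0.001, -0.0]
ft_force: [0.7, -0.2, -2.2]
gripper_width: 0.457
```

apply_moves --jaw '[0.03,0.03,0.03,0.03,0.03,0.03,0.03,0.03]' --pt "0 0 0.01" --pt "0 0 0.01" --pt "0 0 0.01" --pt "0 0 0.008" --pt "0 0 0" --pt "0 0 0" --pt "0 0 0" --pt "0 0 0" --roll '[0,0,0,0,0,0,0,0]'

```text
time: 20.5
ee_pos: [439.6, 10.4, 216.0]
tcp_rot: [0.803, 0.596, 0.0, 0.0]
ft_force: [0.0, 0.1, -2.7]
gripper_width: 0.46
```

```bash
python3 - <<'E'
from h import *
u=np.array([np.cos(np.radians(163.2)),np.sin(np.radians(163.2))]);ax=np.array([596,-38])
for r,z in((163,212),(97,212)): go(*(ax+r*u),z,73.2)
S=get_image("side");T=get_image("top")
a=cv2.resize(S[120:280,260:390],None,fx=3,fy=3,interpolation=2);b=cv2.resize(T[120:280,265:395],None,fx=3,fy=3,interpolation=2)
cv2.imwrite("pics/ins8.png",np.hstack([a,b])[:,:,::-1])
E
```

```text
t 20.5 pos [439.6  10.4 216. ] yaw 73.2 roll -0.0 slide mm [-1.2  0.7  4. ] w 0.4600838333696838
t 20.5 pos [439.6  10.4 216. ] yaw 73.2 roll -0.0 slide mm [-1.2 66.7  4. ] w 0.4600838333696838
```

View pics/ins8.png

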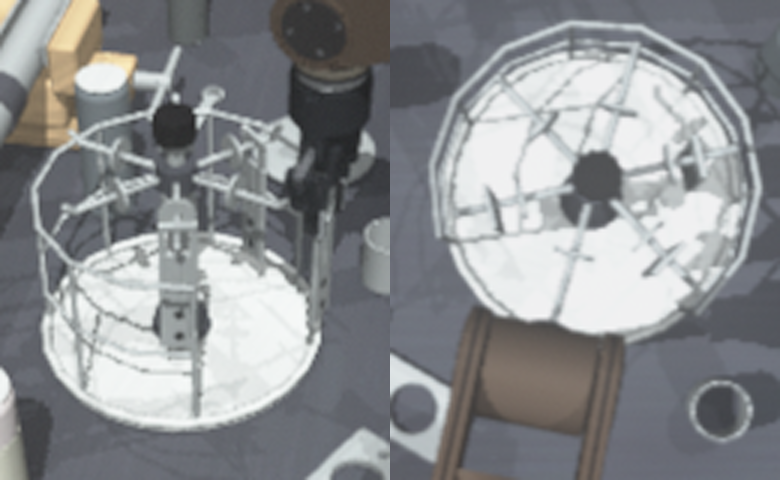

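The layout matches the first insertion: the free branch ends at (556,316) in the right crop, with the bracket just outside it. Insert, lower and release.

apply_moves --jaw '[0.03,0.03,0.03,0.03,0.03,0.03,0.03,0.03]' --pt "-0.001 0.005 0.003" --pt "0 0.01 0" --pt "0 0.01 0" --pt "0 0.01 0" --pt "0 0 0" --pt "0 0 0" --pt "0 0 0" --pt "0 0 0" --roll '[0,0,0,0,0,0,0,0]'

```text
time: 21.4
ee_pos: [472.1, -0.6, 212.2]
tcp_rot: [0.803, 0.596, -0.0, -0.0]
ft_force: [-0.7, 0.0, -2.3]
gripper_width: 0.457
```

apply_moves --jaw '[0.03,0.03,0.03,0.03,0.03,0.03,0.03,0.03]' --pt "0 0.008 0" --pt "0 0.008 0" --pt "0 0.01 0" --pt "0 0.006 0" --pt "0 0 0.005" --pt "0 0 0.005" --pt "0 0 0" --pt "0 0 0" --roll '[0,0,0,0,0,0,0,0]'

```text
time: 22.2
ee_pos: [502.6, -9.9, 201.8]
tcp_rot: [0.803, 0.596, -0.0, -0.0]
ft_force: [-0.4, 0.6, -1.9]
gripper_width: 0.456
```

apply_moves --jaw '[0.03,0.03,0.03,0.03,0.03,0.03,0.03,0.03]' --pt "0 0 0.003" --pt "0 0 0.003" --pt "0 0 0.002" --pt "0 0 0.001" --pt "0 0 0" --pt "0 0 0" --pt "0 0 0" --pt "0 0 0" --roll '[0,0,0,0,0,0,0,0]'

```text
time: 23.0
ee_pos: [503.1, -10.0, 193.5]
tcp_rot: [0.803, 0.596, 0.0, 0.0]
ft_force: [0.5, -0.1, -3.1]
gripper_width: 0.454
```

apply_moves --jaw '[0.042,0.045,0.05,0.055,0.06,0.065,0.065,0.065]' --pt "0 0 0" --pt "0 0 0" --pt "0 0 0" --pt "0 0 0" --pt "0 0 0" --pt "0 0 0" --pt "0 0 0" --pt "0 0 0" --roll '[0,0,0,0,0,0,0,0]'

```text
time: 23.8
ee_pos: [503.1, -10.0, 193.3]
tcp_rot: [0.803, 0.596, -0.0, 0.0]
ft_force: [-0.4, 0.2, 0.4]
gripper_width: 0.765
```

apply_moves --jaw '[0.065,0.065,0.065,0.07,0.08,0.08,0.08,0.08]' --pt "0 0 -0.01" --pt "0 0 -0.015" --pt "0 0 -0.02" --pt "0 0 -0.02" --pt "0 0 -0.025" --pt "0 0 -0.025" --pt "0 0 -0.02" --pt "0 0 0" --roll '[0,0,0,0,0,0,0,0]'

```text
time: 24.6
ee_pos: [504.7, -10.3, 333.9]
tcp_rot: [0.803, 0.596, 0.003, 0.004]
ft_force: [-0.3, -0.2, 0.2]
gripper_width: 0.937
```

apply_moves --jaw '[0.08,0.08,0.08,0.08,0.08,0.08,0.08,0.08]' --pt "0 0.02 0" --pt "0 0.025 0" --pt "0 0.025 0" --pt "0 0.026 0" --pt "0 0 0" --pt "0 0 0" --pt "0 0 0" --pt "0 0 0" --roll '[0,0,0,0,0.1,0.14,0.14,0.14]'

```text
time: 25.4
ee_pos: [594.6, -37.8, 327.4]
tcp_rot: [0.93, 0.367, -0.001, -0.0]
ft_force: [-1.1, -0.3, 0.2]
gripper_width: 0.938
```

apply_moves --jaw '[0.08,0.08,0.08,0.08,0.08,0.08,0.08,0.08]' --pt "0 0 0" --pt "0 0 0" --pt "0 0 0" --pt "0 0 0" --pt "0 0 0" --pt "0 0 0" --pt "0 0 0" --pt "0 0 0" --roll '[0.14,0.14,0.14,0.14,0.14,0.14,0.14,0.14]'

```text
time: 26.2
ee_pos: [594.6, -37.7, 327.5]
tcp_rot: [0.983, -0.183, -0.001, -0.0]
ft_force: [-0.4, 0.2, 0.1]
gripper_width: 0.936
```

apply_moves --jaw '[0.08,0.08,0.08,0.08,0.08,0.08,0.08,0.08]' --pt "0 0 0" --pt "0 0 0" --pt "0 0 0" --pt "0 0 0.01" --pt "0 0 0.01" --pt "0 0 0.01" --pt "0 0 0.01" --pt "0 0 0" --roll '[0.14,0.14,0.14,0.03,0,0,0,0]'

```text
time: 27.0
ee_pos: [593.9, -37.5, 285.5]
tcp_rot: [0.919, -0.395, -0.002, 0.0]
ft_force: [-0.1, 0.5, -0.4]
gripper_width: 0.934
```

```bash
python3 - <<'E'
from h import *
go(596,-38,264,-47)
print(get_state()["q"])
E
```

```text
t 27.0 pos [593.9 -37.5 285.5] yaw -46.6 roll 0.008 slide mm [ 1.8 -1.3 21.5] w 0.9341920557858675
[-0.2335  0.0767  1.718   0.      1.3514  0.5791]
```

apply_moves --jaw '[0.08,0.08,0.08,0.06,0.035,0.035,0.035,0.035]' --pt "0.002 -0.001 0.01" --pt "0 0 0.01" --pt "0 0 0" --pt "0 0 0" --pt "0 0 0" --pt "0 0 0" --pt "0 0 0" --pt "0 0 0" --roll '[0,0,0,0,0,0,0,0]'

```text
time: 27.8
ee_pos: [596.8, -38.1, 269.4]
tcp_rot: [0.919, -0.395, -0.0, -0.0]
ft_force: [-3.5, 2.4, 5.4]
gripper_width: 0.474
```

apply_moves --jaw '[0.035,0.035,0.035,0.035,0.035,0.035,0.035,0.035]' --pt "0 0 0" --pt "0 0 0" --pt "0 0 0" --pt "0 0 0" --pt "0 0 0" --pt "0 0 0" --pt "0 0 0" --pt "0 0 0" --roll '[-0.03,-0.05,-0.07,-0.09,-0.1,-0.1,-0.1,-0.1]'

```text
time: 28.6
ee_pos: [597.1, -38.2, 269.4]
tcp_rot: [0.996, -0.084, 0.0, -0.0]
ft_force: [-2.2, 2.5, 4.7]
gripper_width: 0.474
```

apply_moves --jaw '[0.035,0.035,0.035,0.035,0.035,0.035,0.035,0.035]' --pt "0 0 0" --pt "0 0 0" --pt "0 0 0" --pt "0 0 0" --pt "0 0 0" --pt "0 0 0" --pt "0 0 0" --pt "0 0 0" --roll '[-0.1,-0.1,-0.1,-0.1,-0.1,-0.1,-0.1,-0.1]'

```text
time: 29.4
ee_pos: [597.4, -38.2, 269.4]
tcp_rot: [0.951, 0.311, 0.001, 0.0]
ft_force: [-1.4, 3.8, 4.6]
gripper_width: 0.472
```

apply_moves --jaw '[0.035,0.035,0.035,0.035,0.035,0.035,0.035,0.035]' --pt "0 0 0" --pt "0 0 0" --pt "0 0 0" --pt "0 0 0" --pt "0 0 0" --pt "0 0 0" --pt "0 0 0" --pt "0 0 0" --roll '[-0.1,-0.1,-0.1,-0.1,-0.1,-0.07,-0.05,-0.034]'

```text
time: 30.2
ee_pos: [597.6, -38.0, 269.4]
tcp_rot: [0.801, 0.599, 0.001, 0.001]
ft_force: [-0.6, 4.9, 4.0]
gripper_width: 0.471
```

apply_moves --jaw '[0.035,0.035,0.05,0.07,0.08,0.08,0.08,0.08]' --pt "0 0 0" --pt "0 0 0" --pt "0 0 0" --pt "0 0 0" --pt "0 0 0" --pt "0 0 0" --pt "0 0 -0.02" --pt "0 0 -0.02" --roll '[0,0,0,0,0,0,0,0]'

```text
time: 31.0
ee_pos: [596.6, -38.8, 307.5]
tcp_rot: [0.802, 0.597, -0.001, -0.001]
ft_force: [0.5, 0.6, 0.8]
gripper_width: 0.934
```

```bash
python3 - <<'E'
from h import *
go(458,336.5,260,74.5)
S=get_image("side");crop(S,250,110,140,140,4,"pics/kn9.png")
E
```

```text
t 31.0 pos [596.6 -38.8 307.5] yaw 73.4 roll -0.02 slide mm [ 324.6 -233.7   47.9] w 0.9344250106946852
```

View pics/kn9.png

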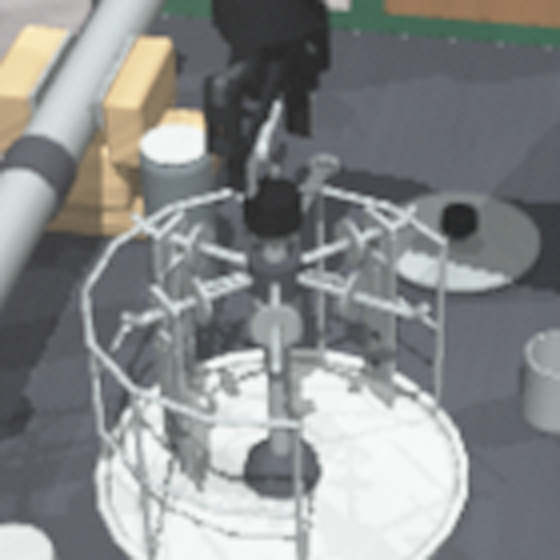

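After a 120° turn the open-side branch (tip (435,318)) is free, the front one is free too, and the hung brackets are on the other branches. On to the third bracket.

apply_moves --jaw '[0.085,0.085,0.085,0.085,0.085,0.085,0.085,0.085]' --pt "0.02 -0.015 0" --pt "0.035 -0.025 0" --pt "0.035 -0.025 0" --pt "0.035 -0.025 0" --pt "0.035 -0.025 0" --pt "0.035 -0.025 0" --pt "0.035 -0.025 0" --pt "0.035 -0.025 0" --roll '[-0.02,0,0,0,0,0,0,0]'

```text
time: 31.85
ee_pos: [484.2, 269.0, 307.9]
tcp_rot: [0.796, 0.605, 0.0, 0.0]
ft_force: [1.0, 0.4, -0.7]
gripper_width: 0.991
```

apply_moves --jaw '[0.085,0.085,0.085,0.085,0.085,0.085,0.085,0.085]' --pt "0.03 -0.025 0" --pt "0.02 -0.015 0.01" --pt "0.01 -0.005 0.02" --pt "0 0 0.02" --pt "0 0 0.01" --pt "0 0 0" --pt "0 0 0" --pt "0 0 0" --roll '[0,0,0,0,0,0,0,0]'

```text
time: 32.65
ee_pos: [458.5, 337.4, 249.8]
tcp_rot: [0.796, 0.605, 0.001, 0.0]
ft_force: [0.1, -0.2, -0.0]
gripper_width: 0.994
```

```bash
python3 - <<'E'
from h import *
go(458,336.5,128,74.5)
E
```

```text
t 32.65 pos [458.5 337.4 249.8] yaw 74.5 roll -0.0 slide mm [ -1.2  -0.5 121.8] w 0.9944785893781939
```

apply_moves --jaw '[0.085,0.085,0.085,0.085,0.085,0.085,0.085,0.085]' --pt "-0.001 0 0.02" --pt "0 0 0.02" --pt "0 0 0.02" --pt "0 0 0.015" --pt "0 0 0.015" --pt "0 0 0.015" --pt "0 0 0.016" --pt "0 0 0" --roll '[0,0,0,0,0,0,0,0]'

```text
time: 33.45
ee_pos: [455.8, 335.7, 124.3]
tcp_rot: [0.796, 0.606, -0.003, -0.0]
ft_force: [0.5, -0.3, -0.4]
gripper_width: 0.997
```

apply_moves --jaw '[0.05,0.045,0.042,0.03,0.03,0.03,0.03,0.03]' --pt "0 0 0" --pt "0 0 0" --pt "0 0 0" --pt "0 0 0" --pt "0 0 0" --pt "0 0 0" --pt "0 0 0" --pt "0 0 0" --roll '[0,0,0,0,0,0,0,0]'

```text
time: 34.25
ee_pos: [458.1, 336.8, 128.6]
tcp_rot: [0.796, 0.606, 0.001, 0.0]
ft_force: [-0.1, -1.1, 5.6]
gripper_width: 0.457
```

apply_moves --jaw '[0.03,0.03,0.03,0.03,0.03,0.03,0.03,0.03]' --pt "0 0 -0.01" --pt "0 0 -0.015" --pt "0 0 -0.02" --pt "0 0 -0.02" --pt "0 0 -0.02" --pt "0 0 -0.02" --pt "0 0 -0.02" --pt "0 0 0" --roll '[0,0,0,0,0,0,0,0]'

```text
time: 35.05
ee_pos: [458.8, 337.4, 256.5]
tcp_rot: [0.796, 0.606, 0.004, 0.001]
ft_force: [0.5, 0.0, -0.2]
gripper_width: 0.457
```

```bash
python3 - <<'E'
from h import *
u=np.array([np.cos(np.radians(163.2)),np.sin(np.radians(163.2))]);ax=np.array([596,-38])
for r,z in((163,255),): go(*(ax+r*u),z,73.2)
E
```

```text
t 35.05 pos [458.8 337.4 256.5] yaw 74.6 roll 0.024 slide mm [-319.7   76.8    0.3] w 0.45716115445073724
```

apply_moves --jaw '[0.03,0.03,0.03,0.03,0.03,0.03,0.03,0.03]' --pt "-0.02 0 0" --pt "-0.04 0.013 0" --pt "-0.05 0.013 0" --pt "-0.05 0.013 0" --pt "-0.048 0.013 0" --pt "-0.048 0.013 0" --pt "-0.04 0.012 0" --pt "-0.024 0 0" --roll '[0.024,0,0,0,0,0,0,0]'

```text
time: 35.85
ee_pos: [438.3, 8.5, 251.3]
tcp_rot: [0.804, 0.595, -0.001, -0.0]
ft_force: [-0.1, 0.3, -1.3]
gripper_width: 0.456
```

apply_moves --jaw '[0.03,0.03,0.03,0.03,0.03,0.03,0.03,0.03]' --pt "0 0 0.01" --pt "0 0 0.01" --pt "0 0 0.01" --pt "0 0 0.01" --pt "0 0 0" --pt "0 0 0" --pt "0 0 0" --pt "0 0 0" --roll '[0,0,0,0,0,0,0,0]'

```text
time: 36.65
ee_pos: [439.4, 11.2, 213.0]
tcp_rot: [0.803, 0.596, 0.0, 0.0]
ft_force: [0.3, 0.4, -1.6]
gripper_width: 0.455
```

```bash
python3 - <<'E'
from h import *
u=np.array([np.cos(np.radians(163.2)),np.sin(np.radians(163.2))]);ax=np.array([596,-38])
for r,z in((163,212),(97,212)): go(*(ax+r*u),z,73.2)
S=get_image("side");T=get_image("top");ref=cv2.imread("pics/ins8.png")
a=cv2.resize(S[120:280,260:390],None,fx=3,fy=3,interpolation=2);b=cv2.resize(T[120:280,265:395],None,fx=3,fy=3,interpolation=2)
n=np.hstack([a,b])[:,:,::-1];cv2.imwrite("pics/ins10.png",n)
# free branch region in top crop vs previous
print(np.abs(n[230:320,540:600].astype(int)-ref[230:320,540:600]).mean())
E
```

```text
t 36.65 pos [439.4  11.2 213. ] yaw 73.2 roll -0.0 slide mm [-1.9  1.1  1. ] w 0.45520923884101555
t 36.65 pos [439.4  11.2 213. ] yaw 73.2 roll -0.0 slide mm [-1.9 67.1  1.1] w 0.45520923884101555
0.9753086419753086
```

The branch region matches the last insertion view (mean difference 1 grey level), so I'll insert as before.

apply_moves --jaw '[0.03,0.03,0.03,0.03,0.03,0.03,0.03,0.03]' --pt "-0.002 0.005 0" --pt "0 0.01 0" --pt "0 0.01 0" --pt "0 0.01 0" --pt "0 0 0" --pt "0 0 0" --pt "0 0 0" --pt "0 0 0" --roll '[0,0,0,0,0,0,0,0]'

```text
time: 37.55
ee_pos: [471.6, -0.8, 212.2]
tcp_rot: [0.803, 0.596, -0.0, -0.0]
ft_force: [0.7, 0.1, -2.8]
gripper_width: 0.457
```

apply_moves --jaw '[0.03,0.03,0.03,0.03,0.03,0.03,0.03,0.03]' --pt "0 0.008 0" --pt "0 0.008 0" --pt "0 0.01 0" --pt "0 0.006 0" --pt "0 0 0.005" --pt "0 0 0.005" --pt "0 0 0" --pt "0 0 0" --roll '[0,0,0,0,0,0,0,0]'

```text
time: 38.35
ee_pos: [502.4, -10.1, 202.2]
tcp_rot: [0.803, 0.596, -0.0, -0.0]
ft_force: [-0.4, -0.3, -1.4]
gripper_width: 0.459
```

apply_moves --jaw '[0.03,0.03,0.03,0.03,0.03,0.03,0.03,0.03]' --pt "0 0 0.003" --pt "0 0 0.003" --pt "0 0 0.002" --pt "0 0 0.001" --pt "0 0 0" --pt "0 0 0" --pt "0 0 0" --pt "0 0 0" --roll '[0,0,0,0,0,0,0,0]'

```text
time: 39.15
ee_pos: [502.6, -10.2, 193.5]
tcp_rot: [0.803, 0.596, 0.0, 0.0]
ft_force: [-0.3, -0.4, -2.0]
gripper_width: 0.455
```

apply_moves --jaw '[0.042,0.045,0.05,0.055,0.06,0.065,0.065,0.065]' --pt "0 0 0" --pt "0 0 0" --pt "0 0 0" --pt "0 0 0" --pt "0 0 0" --pt "0 0 0" --pt "0 0 0" --pt "0 0 0" --roll '[0,0,0,0,0,0,0,0]'

```text
time: 39.95
ee_pos: [502.5, -10.2, 193.3]
tcp_rot: [0.803, 0.596, -0.0, -0.0]
ft_force: [-0.7, 0.1, 0.1]
gripper_width: 0.764
```

apply_moves --jaw '[0.065,0.065,0.065,0.07,0.08,0.08,0.08,0.08]' --pt "0 0 -0.01" --pt "0 0 -0.015" --pt "0 0 -0.02" --pt "0 0 -0.02" --pt "0 0 -0.025" --pt "0 0 -0.025" --pt "0 0 -0.02" --pt "0 0 0" --roll '[0,0,0,0,0,0,0,0]'

```text
time: 40.75
ee_pos: [504.2, -10.5, 333.9]
tcp_rot: [0.803, 0.596, 0.003, 0.004]
ft_force: [0.7, -0.0, 0.3]
gripper_width: 0.939
```

apply_moves --jaw '[0.08,0.08,0.08,0.08,0.08,0.08,0.08,0.08]' --pt "0 0.02 0" --pt "0 0.025 0" --pt "0 0.025 0" --pt "0 0.026 0" --pt "0 0 0" --pt "0 0 0" --pt "0 0 0" --pt "0 0 0" --roll '[0,0,0,0,0.13,0.13,0.13,0.13]'

```text
time: 41.55
ee_pos: [594.1, -37.9, 327.4]
tcp_rot: [0.93, 0.367, -0.001, -0.0]
ft_force: [0.1, -0.1, 0.7]
gripper_width: 0.936
```

apply_moves --jaw '[0.08,0.08,0.08,0.08,0.08,0.08,0.08,0.08]' --pt "0 0 0" --pt "0 0 0" --pt "0 0 0" --pt "0 0 0.01" --pt "0 0 0.01" --pt "0 0 0.01" --pt "0 0 0.01" --pt "0 0 0" --roll '[0.13,0.13,0.13,0.137,0,0,0,0]'

```text
time: 42.35
ee_pos: [593.4, -37.8, 285.6]
tcp_rot: [0.993, 0.115, -0.002, -0.001]
ft_force: [0.2, 0.4, -0.9]
gripper_width: 0.94
```

```bash
python3 - <<'E'
from h import *
go(597,-38,266,13.2)
E
```

```text
t 42.35 pos [593.4 -37.8 285.6] yaw 13.2 roll 0.001 slide mm [ 3.6  1.1 19.5] w 0.9402894034631686
```

Next, turn the tree +60°, which brings the last free branch from 103° to the opening.

apply_moves --jaw '[0.08,0.08,0.08,0.06,0.035,0.035,0.035,0.035]' --pt "0.003 0 0.01" --pt "0 0 0.01" --pt "0 0 0" --pt "0 0 0" --pt "0 0 0" --pt "0 0 0" --pt "0 0 0" --pt "0 0 0" --roll '[0,0,0,0,0,0,0,0]'

```text
time: 43.15
ee_pos: [597.1, -37.5, 269.4]
tcp_rot: [0.993, 0.115, -0.0, 0.0]
ft_force: [-3.5, -0.0, 4.0]
gripper_width: 0.472
```

apply_moves --jaw '[0.035,0.035,0.035,0.035,0.035,0.035,0.035,0.035]' --pt "0 0 0" --pt "0 0 0" --pt "0 0 0" --pt "0 0 0" --pt "0 0 0" --pt "0 0 0" --pt "0 0 0" --pt "0 0 0" --roll '[-0.02,-0.04,-0.06,-0.08,-0.08,-0.08,-0.08,-0.08]'

```text
time: 43.95
ee_pos: [597.0, -37.6, 269.4]
tcp_rot: [0.93, 0.368, -0.0, 0.0]
ft_force: [-4.8, 0.2, 5.0]
gripper_width: 0.476
```

apply_moves --jaw '[0.035,0.035,0.035,0.035,0.035,0.035,0.035,0.035]' --pt "0 0 0" --pt "0 0 0" --pt "0 0 0" --pt "0 0 0" --pt "0 0 0" --pt "0 0 0" --pt "0 0 0" --pt "0 0 0" --roll '[-0.08,-0.08,-0.08,-0.08,-0.08,-0.06,-0.04,-0.03]'

```text
time: 44.75
ee_pos: [596.9, -37.7, 269.4]
tcp_rot: [0.802, 0.598, -0.001, 0.0]
ft_force: [-4.7, -0.7, 6.1]
gripper_width: 0.467
```

apply_moves --jaw '[0.035,0.035,0.05,0.07,0.08,0.08,0.08,0.08]' --pt "0 0 0" --pt "0 0 0" --pt "0 0 0" --pt "0 0 0" --pt "0 0 0" --pt "0 0 0" --pt "0 0 -0.02" --pt "0 0 -0.02" --roll '[0,0,0,0,0,0,0,0]'

```text
time: 45.55
ee_pos: [597.1, -37.1, 307.6]
tcp_rot: [0.802, 0.597, -0.001, -0.001]
ft_force: [-0.9, -0.2, 0.2]
gripper_width: 0.941
```

```bash
python3 - <<'E'
from h import *
go(419.5,347,260,74.5)
E
```

```text
t 45.55 pos [597.1 -37.1 307.6] yaw 73.3 roll -0.02 slide mm [ 322.7 -273.7   48.2] w 0.9405012220381948
```

apply_moves --jaw '[0.085,0.085,0.085,0.085,0.085,0.085,0.085,0.085]' --pt "0.02 -0.015 0" --pt "0.035 -0.03 0" --pt "0.035 -0.03 0" --pt "0.035 -0.03 0" --pt "0.035 -0.03 0" --pt "0.035 -0.03 0" --pt "0.035 -0.03 0" --pt "0.035 -0.03 0" --roll '[-0.02,0,0,0,0,0,0,0]'

```text
time: 46.35
ee_pos: [451.0, 280.1, 308.5]
tcp_rot: [0.796, 0.605, 0.001, 0.0]
ft_force: [0.6, -0.2, 0.4]
gripper_width: 0.997
```

apply_moves --jaw '[0.085,0.085,0.085,0.085,0.085,0.085,0.085,0.085]' --pt "0.03 -0.025 0" --pt "0.02 -0.015 0.01" --pt "0.008 -0.008 0.02" --pt "0 0 0.02" --pt "0 0 0.01" --pt "0 0 0" --pt "0 0 0" --pt "0 0 0" --roll '[0,0,0,0,0,0,0,0]'

```text
time: 47.15
ee_pos: [422.1, 347.2, 249.8]
tcp_rot: [0.796, 0.605, 0.001, 0.0]
ft_force: [0.1, 0.5, 0.6]
gripper_width: 0.995
```

```bash
python3 - <<'E'
from h import *
go(419.5,347,128,74.5)
S=get_image("side");T=get_image("top")
a=cv2.resize(S[120:360,260:390],None,fx=2.5,fy=2.5,interpolation=2);b=cv2.resize(T[120:280,265:395],None,fx=3.5,fy=3.5,interpolation=2)
b=cv2.copyMakeBorder(b,0,a.shape[0]-b.shape[0],0,0,0);cv2.imwrite("pics/all11.png",np.hstack([a,b])[:,:,::-1])
E
```

```text
t 47.15 pos [422.1 347.2 249.8] yaw 74.4 roll -0.001 slide mm [ -1.1  -2.6 121.8] w 0.9945652187466447
```

View pics/all11.png

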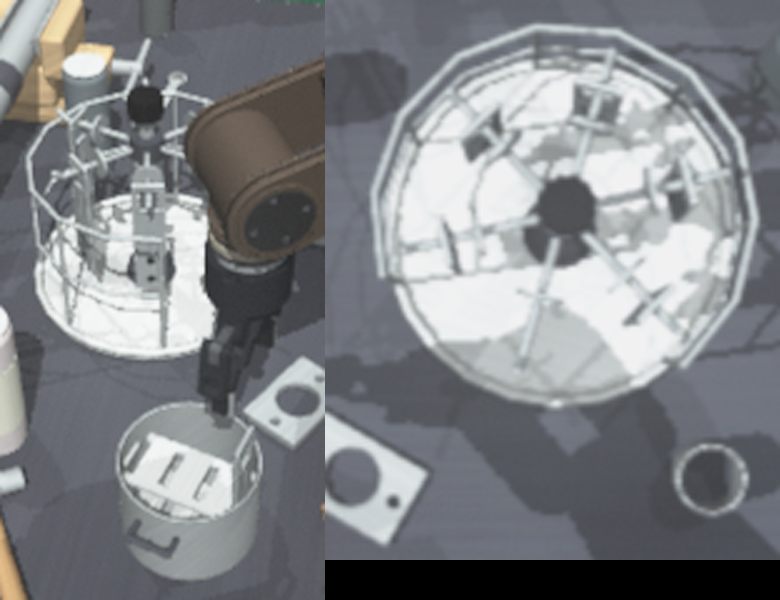

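Only the last bracket remains in the pot, at (245,455) on the left. On the tree the open-side branch, ending at (520,368) on the right, is free, and the other five carry brackets.

apply_moves --jaw '[0.085,0.085,0.085,0.085,0.085,0.085,0.085,0.085]' --pt "-0.001 -0.002 0.02" --pt "0 0 0.02" --pt "0 0 0.02" --pt "0 0 0.015" --pt "0 0 0.015" --pt "0 0 0.015" --pt "0 0 0.016" --pt "0 0 0" --roll '[0,0,0,0,0,0,0,0]'

```text
time: 48.05
ee_pos: [417.6, 345.8, 124.6]
tcp_rot: [0.796, 0.605, -0.002, -0.0]
ft_force: [0.0, -0.0, 0.5]
gripper_width: 0.997
```

apply_moves --jaw '[0.05,0.045,0.042,0.03,0.03,0.03,0.03,0.03]' --pt "0 0 0" --pt "0 0 0" --pt "0 0 0" --pt "0 0 0" --pt "0 0 0" --pt "0 0 0" --pt "0 0 0" --pt "0 0 0" --roll '[0,0,0,0,0,0,0,0]'

```text
time: 48.85
ee_pos: [419.7, 347.0, 128.6]
tcp_rot: [0.796, 0.605, 0.001, 0.0]
ft_force: [-0.7, -1.4, 5.8]
gripper_width: 0.455
```

apply_moves --jaw '[0.03,0.03,0.03,0.03,0.03,0.03,0.03,0.03]' --pt "0 0 -0.01" --pt "0 0 -0.015" --pt "0 0 -0.02" --pt "0 0 -0.02" --pt "0 0 -0.02" --pt "0 0 -0.02" --pt "0 0 -0.02" --pt "0 0 0" --roll '[0,0,0,0,0,0,0,0]'

```text
time: 49.65
ee_pos: [420.4, 347.6, 256.5]
tcp_rot: [0.796, 0.605, 0.004, 0.0]
ft_force: [0.8, -0.2, -2.5]
gripper_width: 0.456
```

```bash
python3 - <<'E'
from h import *
u=np.array([np.cos(np.radians(163.2)),np.sin(np.radians(163.2))]);ax=np.array([596,-38])
for r,z in((163,255),): go(*(ax+r*u),z,73.2)
E
```

```text
t 49.65 pos [420.4 347.6 256.5] yaw 74.5 roll 0.023 slide mm [-318.4  116.6    0.4] w 0.45584533829008284
```

apply_moves --jaw '[0.03,0.03,0.03,0.03,0.03,0.03,0.03,0.03]' --pt "-0.02 0 0" --pt "-0.04 0.018 0" --pt "-0.046 0.02 0" --pt "-0.046 0.02 0" --pt "-0.046 0.02 0" --pt "-0.046 0.02 0" --pt "-0.046 0.018 0" --pt "-0.028 0 0" --roll '[0.024,0,0,0,0,0,0,0]'

```text
time: 50.45
ee_pos: [437.8, 6.1, 251.4]
tcp_rot: [0.804, 0.594, -0.001, 0.0]
ft_force: [-0.6, -0.6, -2.3]
gripper_width: 0.455
```

apply_moves --jaw '[0.03,0.03,0.03,0.03,0.03,0.03,0.03,0.03]' --pt "0 0 0.01" --pt "0 0 0.01" --pt "0 0 0.01" --pt "0 0 0.01" --pt "0 0 0" --pt "0 0 0" --pt "0 0 0" --pt "0 0 0" --roll '[0,0,0,0,0,0,0,0]'

```text
time: 51.25
ee_pos: [438.4, 9.3, 213.0]
tcp_rot: [0.803, 0.596, 0.0, 0.0]
ft_force: [0.3, -0.2, -2.1]
gripper_width: 0.461
```

```bash
python3 - <<'E'
from h import *
u=np.array([np.cos(np.radians(163.2)),np.sin(np.radians(163.2))]);ax=np.array([596,-38])
for r,z in((163,212),(97,212)): go(*(ax+r*u),z,73.2)
T=get_image("top");ref=cv2.imread("pics/ins8.png")
b=cv2.resize(T[120:280,265:395],None,fx=3,fy=3,interpolation=2)[:,:,::-1]
# branch line compare with lateral shifts
g=lambda im:cv2.Laplacian(cv2.GaussianBlur(cv2.cvtColor(np.ascontiguousarray(im),cv2.COLOR_BGR2GRAY),(5,5),0),cv2.CV_32F,ksize=5)
A=g(ref[:,390:])[225:305,150:215];B=g(b)
for d in range(-9,10,3): print(d,np.corrcoef(A.ravel(),B[225:305,150+d:215+d].ravel())[0,1])
E
```

```text
t 51.25 pos [438.4   9.3 213. ] yaw 73.1 roll -0.001 slide mm [0.2 1.6 1. ] w 0.4610404346232359
t 51.25 pos [438.4   9.3 213. ] yaw 73.1 roll -0.001 slide mm [ 0.2 67.6  1.1] w 0.4610404346232359
-9 -0.002868854325492855
-6 0.12135562387324168
-3 0.5219096367557496
0 0.9242591919299686
3 0.6792326992657918
6 0.21841357156193628
9 0.030510245910995007
```

The branch is in the same place (correlation peaks at zero shift). Insert the last bracket.

apply_moves --jaw '[0.03,0.03,0.03,0.03,0.03,0.03,0.03,0.03]' --pt "0 0.005 0" --pt "0 0.01 0" --pt "0 0.01 0" --pt "0 0.01 0" --pt "0 0 0" --pt "0 0 0" --pt "0 0 0" --pt "0 0 0" --roll '[0,0,0,0,0,0,0,0]'

```text
time: 52.1
ee_pos: [471.2, -0.8, 212.2]
tcp_rot: [0.803, 0.596, -0.0, -0.0]
ft_force: [-0.4, 0.6, -1.9]
gripper_width: 0.456
```

apply_moves --jaw '[0.03,0.03,0.03,0.03,0.03,0.03,0.03,0.03]' --pt "0 0.008 0" --pt "0 0.008 0" --pt "0 0.01 0" --pt "0 0.006 0" --pt "0 0 0.005" --pt "0 0 0.005" --pt "0 0 0" --pt "0 0 0" --roll '[0,0,0,0,0,0,0,0]'

```text
time: 52.9
ee_pos: [501.9, -10.2, 202.2]
tcp_rot: [0.803, 0.596, -0.0, -0.0]
ft_force: [0.1, -0.4, -1.6]
gripper_width: 0.456
```

apply_moves --jaw '[0.03,0.03,0.03,0.03,0.03,0.03,0.03,0.03]' --pt "0 0 0.003" --pt "0 0 0.003" --pt "0 0 0.002" --pt "0 0 0.001" --pt "0 0 0" --pt "0 0 0" --pt "0 0 0" --pt "0 0 0" --roll '[0,0,0,0,0,0,0,0]'

```text
time: 53.7
ee_pos: [502.2, -10.3, 193.5]
tcp_rot: [0.803, 0.596, 0.0, 0.0]
ft_force: [0.2, -0.3, -2.3]
gripper_width: 0.456
```

apply_moves --jaw '[0.042,0.045,0.05,0.055,0.06,0.065,0.065,0.065]' --pt "0 0 0" --pt "0 0 0" --pt "0 0 0" --pt "0 0 0" --pt "0 0 0" --pt "0 0 0" --pt "0 0 0" --pt "0 0 0" --roll '[0,0,0,0,0,0,0,0]'

```text
time: 54.5
ee_pos: [502.1, -10.3, 193.3]
tcp_rot: [0.803, 0.596, -0.0, -0.0]
ft_force: [-0.6, 0.4, -0.2]
gripper_width: 0.76
```

apply_moves --jaw '[0.065,0.065,0.065,0.07,0.08,0.08,0.08,0.08]' --pt "0 0 -0.01" --pt "0 0 -0.015" --pt "0 0 -0.02" --pt "0 0 -0.02" --pt "0 0 -0.025" --pt "0 0 -0.025" --pt "0 0 -0.02" --pt "0 0 0" --roll '[0,0,0,0,0,0,0,0]'

```text
time: 55.3
ee_pos: [503.7, -10.6, 333.8]
tcp_rot: [0.803, 0.596, 0.003, 0.004]
ft_force: [-0.4, 0.7, 1.4]
gripper_width: 0.935
```

```bash
python3 - <<'E'
from h import *
S=get_image("side");T=get_image("top");print(get_state()["ee_pos"])
T0=cv2.imread("pics/top0.png")[:,:,::-1];S0=cv2.imread("pics/side0.png")[:,:,::-1]
def blob(im,x,y,w,h,th):
    m=(im[y:y+h,x:x+w].max(2)<th).astype(np.uint8);n,l,st,c=cv2.connectedComponentsWithStats(m);i=1+st[1:,4].argmax();return c[i]+[x,y],st[i,4]
for nm,a,b in(("0",S0,T0),("now",S,T)):
    ps=blob(a,345,150,40,35,55);pt=blob(b,425,200,40,35,60);print(nm,ps,pt,two(ps[0],pt[0]),plane("top",pt[0],40))
a=cv2.resize(S[120:280,250:400],None,fx=2.6,fy=2.6,interpolation=2);b=cv2.resize(T[120:280,275:475],None,fx=2,fy=2,interpolation=2)
b=cv2.copyMakeBorder(b,0,a.shape[0]-b.shape[0],0,0,0);cv2.imwrite("pics/all12.png",np.hstack([a,b])[:,:,::-1])
E
```

```text
[502.2011 -10.2623 329.1901]Traceback (most recent call last):
  File "<stdin>", line 7, in <module>
  File "<stdin>", line 5, in blob
ValueError: attempt to get argmax of an empty sequence
```

```bash
python3 - <<'E'
from h import *
S=get_image("side");T=get_image("top")
T0=cv2.imread("pics/top0.png")[:,:,::-1]
print(T0[215:219,443:447].max(2),T[200:235,425:465].max(2).min())
a=cv2.resize(S[120:280,250:400],None,fx=2.6,fy=2.6,interpolation=2);b=cv2.resize(T[120:280,275:475],None,fx=2,fy=2,interpolation=2)
b=cv2.copyMakeBorder(b,0,a.shape[0]-b.shape[0],0,0,0);cv2.imwrite("pics/all12.png",np.hstack([a,b])[:,:,::-1])
cv2.imwrite("pics/S12.png",S[:,:,::-1]);cv2.imwrite("pics/T12.png",T[:,:,::-1])
E
```

```text
[[69 69 68 68]
 [70 68 67 68]
 [68 68 67 68]
 [68 69 68 67]] 54
```

View pics/all12.png

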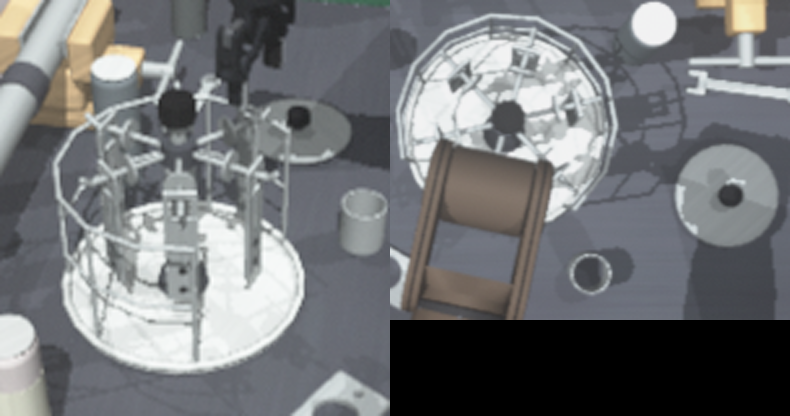

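All six branches carry brackets; the fourth hangs at about (250,230) in the left crop. The lid is at its starting place, knob at (298,116) on the left and (730,195) on the right. I'll measure the lid and refine the pot rim.

```bash
cat >> h.py <<'E'
def lidpos(S,T,c=(445,217),cs=(364,165)):
    def b(im,c,th):
        x,y=c[0]-12,c[1]-12;m=(im[y:y+24,x:x+24].max(2)<th).astype(np.uint8);n,l,st,ce=cv2.connectedComponentsWithStats(m)
        i=1+st[1:,4].argmax();return ce[i]+[x,y],st[i,4]
    ps,pt=b(S,cs,50),b(T,c,85);print(ps,pt,"two",two(ps[0],pt[0]),"plane42",plane("top",pt[0],42),"side36",plane("side",ps[0],36))
E
python3 - <<'E'
from h import *
S=cv2.imread("pics/S12.png")[:,:,::-1];T=cv2.imread("pics/T12.png")[:,:,::-1]
lidpos(S,T)
for z in(12,20):print("disc",plane("top",(443.3,217.8),z))
go(493,-384,90,0);go(493,-384,90,90);print(get_state()["q"])
# pot rim: Hough on the top view
g=cv2.cvtColor(np.ascontiguousarray(T[175:280,155:265]),cv2.COLOR_RGB2GRAY)
c=cv2.HoughCircles(cv2.resize(g,None,fx=4,fy=4,interpolation=2),cv2.HOUGH_GRADIENT,1,40,param1=120,param2=20,minRadius=90,maxRadius=120)
for q in c[0][:4]: print(q/4,plane("top",(q[0]/4+155-.4,q[1]/4+175-.4),105))
E
```

```text
(array([364.619 , 165.0238]), np.int32(42)) (array([444.8485, 217.5455]), np.int32(99)) two (array([ 491.9072, -385.3687,   35.3487]), np.float64(1.198263080605557)) plane42 [ 491.3427 -383.6628   42.    ] side36 [ 492.403  -384.3479   36.    ]
disc [ 490.4617 -386.8684   12.    ]
disc [ 490.5009 -384.7418   20.    ]
t 55.5 pos [501.5 -10.1 327.1] yaw 73.1 roll 1.276 slide mm [ -8.  374.  236.9] w 0.9409343543520433
t 55.5 pos [501.5 -10.1 327.1] yaw 73.1 roll -0.295 slide mm [-374.    -8.   236.9] w 0.9409343543520433
[-0.2228 -0.1633  1.8754 -0.      1.4316 -1.4987]
[53.375 51.125 24.75 ] [474.5208 328.7989 105.    ]
```

apply_moves --jaw '[0.08,0.08,0.08,0.08,0.08,0.08,0.08,0.08]' --pt "0 0 0" --pt "0 0 0" --pt "0 0 0" --pt "0 0 0" --pt "0 0 0" --pt "0 0 0" --pt "0 0 0" --pt "0 0 0" --roll '[0.14,0.14,0.14,0.14,0.14,0.14,0.14,0.14]'

```text
time: 56.3
ee_pos: [501.4, -10.1, 326.4]
tcp_rot: [0.997, 0.075, -0.002, -0.0]
ft_force: [0.4, -0.2, -0.4]
gripper_width: 0.94
```

apply_moves --jaw '[0.08,0.08,0.08,0.08,0.08,0.08,0.08,0.08]' --pt "0 0 0" --pt "0 0.03 0" --pt "0 0.045 0" --pt "0 0.045 0" --pt "0 0.045 0" --pt "0 0.045 0" --pt "0 0.045 0" --pt "0 0.045 0" --roll '[0.156,0,0,0,0,0,0,0]'

```text
time: 57.1
ee_pos: [503.1, -311.7, 326.4]
tcp_rot: [1.0, 0.003, -0.001, -0.001]
ft_force: [0.4, 0.2, -0.3]
gripper_width: 0.936
```

apply_moves --jaw '[0.08,0.08,0.08,0.08,0.08,0.08,0.08,0.08]' --pt "-0.008 0.045 0" --pt "0 0.03 0.03" --pt "0 0 0.03" --pt "0 0 0.03" --pt "0 0 0.03" --pt "0 0 0.03" --pt "0 0 0" --pt "0 0 0" --roll '[0,0,0,0,0,0,0,0]'

```text
time: 57.9
ee_pos: [495.8, -384.8, 177.1]
tcp_rot: [1.0, 0.003, -0.001, -0.001]
ft_force: [0.5, 0.1, 0.7]
gripper_width: 0.938
```

```bash
python3 - <<'E'
from h import *
go(492,-384.5,28,0)
S=get_image("side");T=get_image("top");cv2.imwrite("pics/S13.png",S[:,:,::-1]);cv2.imwrite("pics/T13.png",T[:,:,::-1])
# lid disc shift check against previous picture
A=cv2.imread("pics/S12.png")[:,:,::-1].astype(int);m=np.abs(S[155:188,340:392].astype(int)-A[155:188,340:392]).mean(2);print(m.mean(),m[20:].mean())
a=cv2.resize(S[120:200,310:420],None,fx=5,fy=5,interpolation=2);cv2.imwrite("pics/lid13.png",a[:,:,::-1])
g=cv2.cvtColor(np.ascontiguousarray(T[185:270,160:255]),cv2.COLOR_RGB2GRAY)
c=cv2.HoughCircles(cv2.resize(g,None,fx=4,fy=4,interpolation=2),cv2.HOUGH_GRADIENT,1,10,param1=120,param2=15,minRadius=85,maxRadius=115)
for q in c[0][:5]: print(q/4,plane("top",(q[0]/4+160-.4,q[1]/4+185-.4),105))
E
```

```text
t 57.9 pos [ 495.8 -384.8  177.1] yaw 0.3 roll 0.006 slide mm [ -3.5   0.1 149.1] w 0.9379059290795747
38.2944832944833 26.476331360946745
[47.375 40.875 25.825] [475.2829 331.7395 105.    ]
[44.625 42.125 23.025] [471.6972 339.8219 105.    ]
[49.875 42.875 26.95 ] [469.3465 324.3866 105.    ]
[48.875 38.875 26.55 ] [481.1056 327.3323 105.    ]
[43.125 39.375 21.375] [479.8058 344.2406 105.    ]
```

View pics/lid13.png

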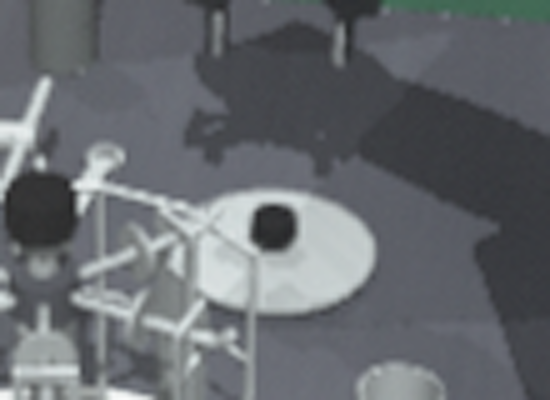

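The lid has not moved (knob at (273,227) in the crop, side pixel (364.6,165.4)). Descend and grip the knob.

apply_moves --jaw '[0.08,0.08,0.08,0.08,0.08,0.08,0.08,0.08]' --pt "-0.0035 0 0.03" --pt "0 0 0.03" --pt "0 0 0.03" --pt "0 0 0.02" --pt "0 0 0.01" --pt "0 0 0" --pt "0 0 0" --pt "0 0 0" --roll '[0,0,0,0,0,0,0,0]'

```text
time: 58.8
ee_pos: [493.9, -386.5, 60.6]
tcp_rot: [1.0, 0.003, 0.001, 0.001]
ft_force: [0.1, -0.3, 0.3]
gripper_width: 0.936
```

```bash
python3 - <<'E'
from h import *
go(492,-384.5,30,0)
E
```

```text
t 58.8 pos [ 493.9 -386.5   60.6] yaw 0.3 roll 0.006 slide mm [-2.  -2.1 30.6] w 0.9355988757879494
```

Grip first along world x, then open, turn 90° and grip again, so the knob is centred both ways.

apply_moves --jaw '[0.08,0.08,0.08,0.08,0.05,0.03,0.03,0.03]' --pt "-0.002 -0.002 0.01" --pt "0 0 0.01" --pt "0 0 0.01" --pt "0 0 0" --pt "0 0 0" --pt "0 0 0" --pt "0 0 0" --pt "0 0 0" --roll '[0,0,0,0,0,0,0,0]'

```text
time: 59.6
ee_pos: [491.8, -384.0, 29.6]
tcp_rot: [1.0, 0.003, 0.001, 0.001]
ft_force: [1.7, 0.5, 2.8]
gripper_width: 0.392
```

apply_moves --jaw '[0.03,0.03,0.03,0.055,0.055,0.055,0.055,0.055]' --pt "0 0 0" --pt "0 0 0" --pt "0 0 0" --pt "0 0 0" --pt "0 0 0" --pt "0 0 0" --pt "0 0 0" --pt "0 0 0" --roll '[0,0,0,0,0,0,0,0]'

```text
time: 60.4
ee_pos: [490.5, -383.1, 27.9]
tcp_rot: [1.0, 0.003, -0.0, -0.0]
ft_force: [0.6, 0.1, 0.6]
gripper_width: 0.641
```

```bash
python3 - <<'E'
from h import *
go(492,-384.5,30,0)
E
```

```text
t 60.4 pos [ 490.5 -383.1   27.9] yaw 0.3 roll 0.006 slide mm [ 1.5  1.4 -2.1] w 0.6411301940522529
```

apply_moves --jaw '[0.055,0.055,0.055,0.055,0.055,0.055,0.055,0.055]' --pt "0.001 0.001 -0.001" --pt "0 0 0" --pt "0 0 0" --pt "0 0 0" --pt "0 0 0" --pt "0 0 0" --pt "0 0 0" --pt "0 0 0" --roll '[0.1,0.14,0.14,0.14,0.14,0.14,0.14,0.14]'

```text
time: 61.2
ee_pos: [491.7, -384.3, 29.2]
tcp_rot: [0.858, -0.514, -0.0, 0.0]
ft_force: [0.9, 0.0, 0.2]
gripper_width: 0.643
```

apply_moves --jaw '[0.055,0.055,0.055,0.055,0.055,0.03,0.03,0.03]' --pt "0 0 0" --pt "0 0 0" --pt "0 0 0" --pt "0 0 0" --pt "0 0 0" --pt "0 0 0" --pt "0 0 0" --pt "0 0 0" --roll '[0.14,0.14,0.14,0.07,0,0,0,0]'

```text
time: 62.0
ee_pos: [492.0, -384.8, 29.9]
tcp_rot: [0.71, -0.704, 0.001, 0.0]
ft_force: [0.0, -0.9, 2.8]
gripper_width: 0.396
```

apply_moves --jaw '[0.03,0.03,0.03,0.03,0.03,0.03,0.03,0.03]' --pt "0 0 0" --pt "0 0 0" --pt "0 0 -0.01" --pt "0 0 -0.015" --pt "0 0 -0.02" --pt "0 0 -0.02" --pt "0 0 -0.02" --pt "0 0 -0.02" --roll '[0,0,0,0,0,0,0,0]'

```text
time: 62.8
ee_pos: [491.5, -383.7, 135.3]
tcp_rot: [0.71, -0.705, -0.0, -0.0]
ft_force: [-0.2, 0.3, -3.7]
gripper_width: 0.395
```

apply_moves --jaw '[0.03,0.03,0.03,0.03,0.03,0.03,0.03,0.03]' --pt "0 0 -0.03" --pt "0 0 -0.03" --pt "0 0 -0.03" --pt "0 0 -0.03" --pt "0 0 -0.03" --pt "0 0 -0.03" --pt "0 0 -0.01" --pt "0 0 0" --roll '[0,0,0,0,0,0,0,0]'

```text
time: 63.6
ee_pos: [492.2, -384.5, 326.6]
tcp_rot: [0.71, -0.705, 0.002, -0.0]
ft_force: [-0.5, 0.0, -4.3]
gripper_width: 0.394
```

```bash
python3 - <<'E'
from h import *
go(476.5,331.3,320)
S=get_image("side");T=get_image("top");cv2.imwrite("pics/S14.png",S[:,:,::-1]);cv2.imwrite("pics/T14.png",T[:,:,::-1])
print(get_state()["ft_force"],get_state()["q"])
E
```

```text
t 63.6 pos [ 492.2 -384.5  326.6] yaw -89.6 roll 0 slide mm [-715.9   10.7    4.6] w 0.39357041769127166
[-1.0313  0.0015 -3.992 ] [-0.8256  0.1207  1.6045  0.0001  1.4194  0.7383]
```

apply_moves --jaw '[0.03,0.03,0.03,0.03,0.03,0.03,0.03,0.03]' --pt "-0.02 0.01 0" --pt "-0.03 0.015 0" --pt "-0.035 0.015 0" --pt "-0.035 0.01 0" --pt "-0.035 0 0" --pt "-0.035 0 0" --pt "-0.035 0 0" --pt "-0.035 0 0" --roll '[0,0,0,0,0,0,0,0]'

```text
time: 64.5
ee_pos: [438.9, -122.8, 321.5]
tcp_rot: [0.709, -0.705, -0.002, 0.001]
ft_force: [0.1, 0.4, -3.2]
gripper_width: 0.395
```

apply_moves --jaw '[0.03,0.03,0.03,0.03,0.03,0.03,0.03,0.03]' --pt "-0.035 0 0" --pt "-0.035 0 0" --pt "-0.035 0 0" --pt "-0.035 0 0" --pt "-0.035 0 0" --pt "-0.035 0 0" --pt "-0.035 0 0" --pt "-0.035 0 0" --roll '[0,0,0,0,0,0,0,0]'

```text
time: 65.3
ee_pos: [436.8, 156.7, 321.5]
tcp_rot: [0.71, -0.705, -0.001, 0.002]
ft_force: [0.2, -1.6, -3.9]
gripper_width: 0.395
```

apply_moves --jaw '[0.03,0.03,0.03,0.03,0.03,0.03,0.03,0.03]' --pt "-0.035 0 0" --pt "-0.035 -0.01 0" --pt "-0.035 -0.01 0" --pt "-0.03 -0.01 0" --pt "-0.02 -0.005 0" --pt "-0.01 0 0" --pt "0 0 0" --pt "0 0 0" --roll '[0,0,0,0,0,0,0,0]'

```text
time: 66.1
ee_pos: [471.5, 319.8, 323.1]
tcp_rot: [0.709, -0.705, -0.0, 0.001]
ft_force: [-0.4, -0.4, -2.7]
gripper_width: 0.394
```

```bash
python3 - <<'E'
from h import *
go(476.5,331.3,160)
E
```

```text
t 66.1 pos [471.5 319.8 323.1] yaw -89.6 roll 0 slide mm [-11.8  -5.4 163.1] w 0.3944366592835889
```

apply_moves --jaw '[0.03,0.03,0.03,0.03,0.03,0.03,0.03,0.03]' --pt "-0.012 -0.005 0.02" --pt "0 0 0.03" --pt "0 0 0.03" --pt "0 0 0.03" --pt "0 0 0.03" --pt "0 0 0.02" --pt "0 0 0.01" --pt "0 0 0" --roll '[0,0,0,0,0,0,0,0]'

```text
time: 66.9
ee_pos: [476.1, 331.3, 152.8]
tcp_rot: [0.709, -0.705, -0.0, 0.002]
ft_force: [-0.4, -0.8, -3.5]
gripper_width: 0.4
```

apply_moves --jaw '[0.03,0.03,0.03,0.03,0.03,0.03,0.03,0.03]' --pt "0 0 0" --pt "0 0 0" --pt "0 0 0" --pt "0 0 0" --pt "0 0 0" --pt "0 0 0" --pt "0 0 0" --pt "0 0 0" --roll '[0,0,0,0,0,0,0,0]'

```text
time: 67.7
ee_pos: [476.9, 332.6, 154.3]
tcp_rot: [0.71, -0.705, -0.0, 0.0]
ft_force: [0.5, 0.2, -3.0]
gripper_width: 0.399
```

```bash
python3 - <<'E'
from h import *
go(476.5,331.3,125)
print(get_state()["ft_force"])
S=get_image("side")
crop(S,285,220,110,140,4,"pics/lid15.png")
E
```

```text
t 67.7 pos [476.9 332.6 154.3] yaw -89.6 roll 0 slide mm [ 1.3  0.4 29.3] w 0.3989945142907804
[ 0.4569  0.1678 -3.0413]
```

View pics/lid15.png

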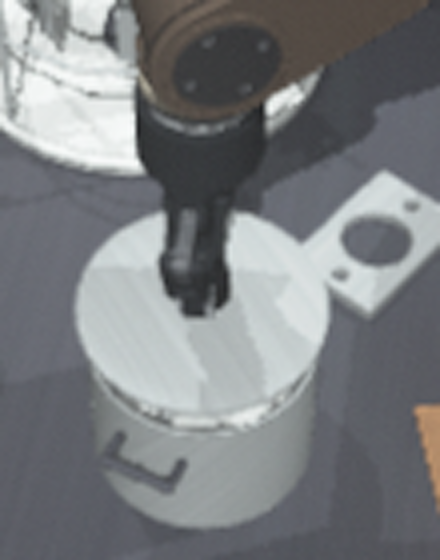

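The lid is level and centred over the pot, left edges at about x=78 and 90 and right edges at 328 and 317. Lower it.

apply_moves --jaw '[0.03,0.03,0.03,0.03,0.03,0.03,0.03,0.03]' --pt "0.001 0 0.005" --pt "0 0 0.005" --pt "0 0 0.004" --pt "0 0 0.004" --pt "0 0 0.003" --pt "0 0 0.003" --pt "0 0 0" --pt "0 0 0" --roll '[0,0,0,0,0,0,0,0]'

```text
time: 68.55
ee_pos: [477.0, 331.6, 130.4]
tcp_rot: [0.71, -0.705, 0.0, -0.0]
ft_force: [-0.0, 0.3, -2.6]
gripper_width: 0.39
```

apply_moves --jaw '[0.03,0.03,0.03,0.03,0.03,0.03,0.03,0.03]' --pt "0 0 0.003" --pt "0 0 0.001" --pt "0 0 0.001" --pt "0 0 0" --pt "0 0 0" --pt "0 0 0" --pt "0 0 0" --pt "0 0 0" --roll '[0,0,0,0,0,0,0,0]'

```text
time: 69.35
ee_pos: [477.0, 331.6, 125.4]
tcp_rot: [0.71, -0.705, 0.0, -0.0]
ft_force: [-0.6, 0.1, -3.2]
gripper_width: 0.391
```

Not quite in contact yet, so a bit further.

apply_moves --jaw '[0.03,0.03,0.03,0.03,0.03,0.03,0.03,0.03]' --pt "0 0 0.001" --pt "0 0 0.001" --pt "0 0 0" --pt "0 0 0" --pt "0 0 0" --pt "0 0 0" --pt "0 0 0" --pt "0 0 0" --roll '[0,0,0,0,0,0,0,0]'

```text
time: 70.15
ee_pos: [477.1, 331.7, 124.9]
tcp_rot: [0.71, -0.705, 0.0, -0.0]
ft_force: [-3.3, -2.1, 4.5]
gripper_width: 0.395
```

apply_moves --jaw '[0.036,0.04,0.045,0.055,0.06,0.06,0.06,0.06]' --pt "0 0 0" --pt "0 0 0" --pt "0 0 0" --pt "0 0 0" --pt "0 0 0" --pt "0 0 0" --pt "0 0 0" --pt "0 0 0" --roll '[0,0,0,0,0,0,0,0]'

```text
time: 70.95
ee_pos: [476.9, 331.6, 123.3]
tcp_rot: [0.71, -0.705, -0.0, -0.0]
ft_force: [0.0, 0.5, 0.3]
gripper_width: 0.705
```

apply_moves --jaw '[0.06,0.06,0.06,0.06,0.06,0.06,0.06,0.06]' --pt "0 0 -0.01" --pt "0 0 -0.02" --pt "0 0 -0.03" --pt "0 0 -0.03" --pt "0 0 -0.03" --pt "0 0 -0.03" --pt "0 0 -0.03" --pt "0 0 0" --roll '[0,0,0,0,0,0,0,0]'

```text
time: 71.75
ee_pos: [479.0, 332.6, 310.4]
tcp_rot: [0.71, -0.705, 0.002, -0.005]
ft_force: [0.8, 1.0, -0.3]
gripper_width: 0.702
```

apply_moves --jaw '[0.06,0.06,0.06,0.06,0.06,0.06,0.06,0.06]' --pt "-0.03 0 0" --pt "-0.035 0.01 0" --pt "-0.035 0.01 0" --pt "-0.035 0.01 0" --pt "-0.035 0.01 0" --pt "-0.03 0 0" --pt "0 0 0" --pt "0 0 0" --roll '[0,0,0,0,0,0,0,0]'

```text
time: 72.55
ee_pos: [435.1, 531.3, 302.3]
tcp_rot: [0.71, -0.704, 0.0, 0.001]
ft_force: [-1.7, 0.3, 0.6]
gripper_width: 0.704
```

```bash
python3 - <<'E'
from h import *
S=get_image("side");T=get_image("top");print(get_state()["ee_pos"])
cv2.imwrite("pics/S16.png",S[:,:,::-1]);cv2.imwrite("pics/T16.png",T[:,:,::-1])
a=cv2.resize(S[120:360,255:395],None,fx=2.5,fy=2.5,interpolation=2);b=cv2.resize(T[115:265,160:400],None,fx=1.8,fy=1.8,interpolation=2)
b=cv2.copyMakeBorder(b,0,a.shape[0]-b.shape[0],0,0,0);cv2.imwrite("pics/fin16.png",np.hstack([a,b])[:,:,::-1])
def b2(im,c,th,h):
    x,y=int(c[0])-h,int(c[1])-h;m=(im[y:y+2*h,x:x+2*h].max(2)<th).astype(np.uint8);n,l,st,ce=cv2.connectedComponentsWithStats(m);i=1+st[1:,4].argmax();return ce[i]+[x,y],st[i,4]
cs,ct=proj("side",[476.5,331,131]),proj("top",[476.5,331,137])
for th in(50,85):
  try:
    p,q=b2(S,cs,th,8),b2(T,ct,max(th,75),8);print(p,q,two(p[0],q[0]),plane("top",q[0],137),cs,ct)
  except Exception as e: print(e)
E
```

```text
[435.7672 530.3407 303.0315]
(array([341., 303.]), np.int32(1)) (array([204.5534, 225.8641]), np.int32(103)) (array([467.8226, 335.2289, 115.2079]), np.float64(13.272602816245112)) [474.7711 330.4891 137.    ] [335.3193 297.1579] [204.3759 225.2617]
(array([334.5, 296.5]), np.int32(256)) (array([204.4595, 225.9369]), np.int32(111)) (array([476.4599, 331.7355, 134.499 ]), np.float64(3.9296444310868743)) [474.5652 330.7585 137.    ] [335.3193 297.1579] [204.3759 225.2617]
```

The viewer limit is reached, so the remaining checks are numeric.

```bash
python3 - <<'E'
from h import *
R=lambda n:cv2.imread(f"pics/{n}.png").astype(int)
S12,T12,S,T,T0=R("S12"),R("T12"),R("S16"),R("T16"),R("top0")
d=np.abs(S-S12).mean(2);print("tree side diff",d[150:260,268:372].mean())
for n,(x,y) in dict(white_can=(228,143),grey_can=(407,131),flange=(272,256),pipe=(375,257),wrench=(455,163),hammer=(180,167),).items():
    a,b=T0[y-22:y+22,x-22:x+22].astype(np.float32).mean(2),T[y-22:y+22,x-22:x+22].astype(np.float32).mean(2)
    sh,r=cv2.phaseCorrelate(a,b,cv2.createHanningWindow((44,44),cv2.CV_32F));print(n,np.round(sh,2),round(r,2))
# lid disc as seen from above: bright blob
g=T[180:275,155:260].astype(np.uint8);h=cv2.cvtColor(g,cv2.COLOR_BGR2HSV)
m=((h[:,:,2]>130)&(h[:,:,1]<60)).astype(np.uint8);c=max(cv2.findContours(m,0,1)[0],key=cv2.contourArea)
e=cv2.fitEllipse(cv2.convexHull(c));print("lid ellipse",e,plane("top",(e[0][0]+155,e[0][1]+180),105))
E
```

```text
tree side diff 40.76925990675991
white_can [0.52 0.53] 1.0
grey_can [0.5  0.53] 1.0
flange [0.45 0.55] 0.65
pipe [0.47 0.53] 0.96
wrench [0.53 0.6 ] 0.97
hammer [0.33 0.51] 0.77
lid ellipse ((51.31871795654297, 45.64022445678711), (54.95133972167969, 56.24822998046875), 18.25239372253418) [474.8174 333.6688 105.    ]
```

Side view of the tree is probably blocked by the arm. I'll withdraw to near the start pose and recheck.

apply_moves --jaw '[0.06,0.06,0.06,0.06,0.06,0.06,0.06,0.06]' --pt "-0.01 0.02 0" --pt "-0.015 0.025 0" --pt "-0.015 0.025 0" --pt "-0.015 0.025 0" --pt "-0.01 0.025 0" --pt "-0.005 0.01 0" --pt "0 0 0" --pt "0 0 0" --roll '[0,0,0,0,0,0,0,0]'

```text
time: 73.45
ee_pos: [306.2, 599.7, 303.5]
tcp_rot: [0.709, -0.705, 0.0, -0.0]
ft_force: [0.3, -0.3, 0.7]
gripper_width: 0.703
```

```bash
python3 - <<'E'
from h import *
S,T=get_image("side"),get_image("top");R=lambda n:cv2.imread(f"pics/{n}.png")[:,:,::-1].astype(int)
cv2.imwrite("pics/S17.png",S[:,:,::-1])
G=lambda im:cv2.Canny(cv2.cvtColor(im.astype(np.uint8),cv2.COLOR_RGB2GRAY),60,140)
A,B=G(R("S12")),G(S)
for nm,(x,y,w,h) in dict(tree=(268,150,104,115),front_br=(310,180,25,60),open_br=(335,175,30,60),left_br=(280,165,25,70)).items():
    a,b=A[y:y+h,x:x+w]>0,B[y:y+h,x:x+w]>0;k=cv2.dilate(b.astype(np.uint8),np.ones((3,3)))>0
    print(nm,"edges kept",round((a&k).sum()/a.sum(),2),"grey diff",round(np.abs(S[y:y+h,x:x+w].astype(int)-R("S12")[y:y+h,x:x+w]).mean(),1))
# lid/pot in side view
def b2(im,c,th,h):
    x,y=int(c[0])-h,int(c[1])-h;m=(im[y:y+2*h,x:x+2*h].max(2)<th).astype(np.uint8);n,l,st,ce=cv2.connectedComponentsWithStats(m);i=1+st[1:,4].argmax();return ce[i]+[x,y],st[i,4]
p=b2(S,proj("side",[476.5,331,131]),60,10);q=b2(T,proj("top",[476.5,331,137]),85,10);print(p,q,two(p[0],q[0]),get_state()["dq"].max())
E
```

```text
tree edges kept 0.95 grey diff 8.1
front_br edges kept 1.0 grey diff 6.8
open_br edges kept 0.95 grey diff 8.5
left_br edges kept 0.98 grey diff 6.4
(array([334.8462, 297.1538]), np.int32(143)) (array([204.6176, 225.6961]), np.int32(102)) (array([476.3476, 331.8047, 132.0093]), np.float64(2.3969011934265683)) 0.0033877454795408234
```

```bash
python3 -c "
from plant import *
print(hand_in())"
```

```text
the job is handed in; nothing more can be done
None
```

All four brackets from the pot now hang on their own branches, the lid is on the pot, and I handed the job in at about 74 s with the arm withdrawn. I turned the tree by its knob three times (−60°, +120°, +60°); the two brackets already hanging there went round with it.

**Last checks:**
- **Lid:** two views put the middle of its knob at (476, 332, 132) mm, where a fully seated lid would have it at 131 mm. The lid touched down at the expected seating height. It is about 1 mm from my pot-centre estimate, and the camera rim readings agreed with that estimate to about 3 mm.
- **Brackets:** the picture after the fourth hanging showed all six branches carrying a bracket. In the final side view 95% of the tree's outlines matched that picture, so nothing fell afterwards.
- **Bystanders:** none has moved in the top view. The half-pixel shift measured was the same for nearly all of them, so I put it down to the method.

**Not confirmed or in disagreement:**
- The last picture came after the viewer limit, so I checked the finished scene only by numbers.
- A first check of the tree failed, apparently because the arm blocked the camera. It passed once I had moved the arm away.
- I did not measure the lid's tilt directly; I judged it level from its seated height and its outline from above.

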